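Turn the sorting insert and gauge the printed hub plugs

TASK

The white insert sits the wrong way round in the black printed housing: lift it clear, give it a half turn and seat it fully home again, so that the open end of its green lane meets the gauge gate. Then use the gate to sort all the blue hub plugs on the table: slide each one that fits through it, upright, until it is wholly inside the green lane, and stand each one that is too big for it upright in the red lane. Leave the spool, the bottle and the scraper where they are.

Things in the scene. Friction and masses are not known exactly. Their poses are not given: they have to be found in the camera images.
- housing: fixed black printed open-topped box, 190 x 142 mm outside, walls 6 mm thick and 45 mm high; origin: centre of its underside on the table, x along its length, z up. Cavity 178 x 130 mm, its floor 4 mm above the table. The gauge gate is in its -x end wall; before it lies a flat black apron 9 mm high, reaching out to x = -212 mm (y from -23 to +87 mm)
- gate (a point): middle of the gauge gate on its sill (housing frame x = -92, y = +32, z = 9 mm; axes as the housing's). The gate is an upright slot, open above, 44 mm wide, that goes on outwards as a channel of that width between two steel jaws (tops 45 mm above the table) to x = -145 mm in the housing's frame, then flares to about 68 mm at x = -161 mm. One slides in along +x
- insert: loose white insert, 174 x 126 mm (2 mm play each side), walls 51 mm high, floor 4 mm thick, 0.3 kg; origin: centre of its underside, x along its length, z up. Seated, it lies on the housing's origin, 4 mm above the table. It starts seated the wrong way round (x axes opposed: the closed end of the red lane blocks the gate); right way round the x axes agree and the green lane meets the gate
- insert_fin (a point): middle of the orange grip fin on the insert's middle wall (10 mm thick): fin 70 mm long along the insert's x, 12 mm thick, from 51 to 80 mm above the insert's underside; this point is at x = y = 0, z = 68 mm
- insert_mouth (a point): middle of the green lane's open end, on its floor (insert frame x = -87, y = +32, z = 4 mm). Green lane: 54 mm wide along x, open at -x, closed at +x (inside face at x = +83 mm), roofed by lips 47 to 51 mm above the insert's underside which leave a 34 mm slot along its middle for the necks, so plugs can only slide in at the open end. Its floor is 1 mm below the gate's sill
- red_lane (a point): middle of the red lane's floor (insert frame x = 0, y = -32, z = 4 mm). Red lane: 54 mm wide, open on top, closed at both ends (inside faces at x = -83 and +83 mm), walls 51 mm high
- plug_a: blue printed hub plug, all nearly alike: round drum 36 mm tall, on it a round neck 24 mm in diameter, 125 mm tall in all, 0.12 kg, heavy at the foot, standing on the table. Drum either true (41 mm in diameter) or oversize (47 mm): the gauge tells. Origin: centre of the underside, z up the neck. May be absent (None)
- plug_b: blue printed hub plug, all nearly alike: round drum 36 mm tall, on it a round neck 24 mm in diameter, 125 mm tall in all, 0.12 kg, heavy at the foot, standing on the table. Drum either true (41 mm in diameter) or oversize (47 mm): the gauge tells. Origin: centre of the underside, z up the neck. May be absent (None)
- plug_c: blue printed hub plug, all nearly alike: round drum 36 mm tall, on it a round neck 24 mm in diameter, 125 mm tall in all, 0.12 kg, heavy at the foot, standing on the table. Drum either true (41 mm in diameter) or oversize (47 mm): the gauge tells. Origin: centre of the underside, z up the neck. May be absent (None)
- plug_d: blue printed hub plug, all nearly alike: round drum 36 mm tall, on it a round neck 24 mm in diameter, 125 mm tall in all, 0.12 kg, heavy at the foot, standing on the table. Drum either true (41 mm in diameter) or oversize (47 mm): the gauge tells. Origin: centre of the underside, z up the neck. May be absent (None)
- plug_e: blue printed hub plug, all nearly alike: round drum 36 mm tall, on it a round neck 24 mm in diameter, 125 mm tall in all, 0.12 kg, heavy at the foot, standing on the table. Drum either true (41 mm in diameter) or oversize (47 mm): the gauge tells. Origin: centre of the underside, z up the neck. May be absent (None)
- plug_f: blue printed hub plug, all nearly alike: round drum 36 mm tall, on it a round neck 24 mm in diameter, 125 mm tall in all, 0.12 kg, heavy at the foot, standing on the table. Drum either true (41 mm in diameter) or oversize (47 mm): the gauge tells. Origin: centre of the underside, z up the neck. May be absent (None)
- spool: bystander: full filament spool, orange on black flanges, 160 mm in diameter, 65 mm high, lying flat; origin centre of underside
- glue: bystander: yellow bottle 60 mm in diameter, 130 mm tall, standing; origin centre of underside
- scraper: bystander: spatula-shaped scraper 240 mm long lying on the table; origin under its middle
Mind the look-alikes: they are no part of the job. There is more than one size of the insert; the job needs the middle-sized.

How it is judged:
By the outcome, as a careful person would: the job done as asked, in the order asked, and still so for the second after the job is handed in, with the robot touching nothing.
Of plug_a, plug_b, plug_c, plug_d, plug_e, plug_f only 3 to 5 are there at a start; the rules pass over those that are not, and their reading is None.
At some moment in a run one of plug_a, plug_b, plug_c, plug_d, plug_e, plug_f may be knocked a few centimetres aside while the robot is not near it.
Once in a run the grip may slacken for a moment while it holds something.
It also fails if it takes over 210 s, if anything falls off the work surface, if the arm or the gripper's body presses on something with over 40 N, if the wrist force passes 120 N, or if a joint passes its speed limit or range.

ROBOT

A 6-joint arm with a two-finger parallel gripper is mounted at the origin on the work surface. World frame = base frame: x ahead of the robot, y to its left, z up, the work surface at z = 0. Lengths are in m, angles in rad, forces in N, time in s.
With the tool pointing down it reaches from about 0.3 to 0.75 m from the base axis. Payload 8.5 kg.
Tool frame: the origin (TCP) lies at the very end of the fingers, on their centre line; the grasp point (between the pads) lies 19 mm behind it; z points along the fingers, y is the line along which they close (so a half turn about z gives the same grasp; the last joint's range is limited). The gripper opens to 85 mm and grips with 20 to 120 N. Pads are 22 mm wide; open, the fingers measure 114 mm over their backs; the gripper's body (76 mm by 85 mm) begins 54 mm behind the grasp point. The pads swing forward as they close: fully open they stand 13 mm farther back than shut.
Start: joints at [1.098, 0.381, 1.297, -0, 1.464, -0.215], TCP at [0.14, 0.532, 0.231] pointing down, gripper open.
Joint ranges: [-3.11, 3.11], [-0.89, 2.33], [0.22, 2.48], [-1.42, 4.56], [0.17, 2.85], [-2.88, 2.88]. Speed limits (rad/s): [2.39, 2.39, 3.14, 3.14, 3.14, 3.14].

INTERFACE

Orientations are given as a unit quaternion [w, x, y, z].
In Python, from station import robot gives the robot as it stands.
- The arm moves only by the shell command python3 -m handwheel 'ROWS' [OPENING] [FORCE]. ROWS is JSON, a list that holds one entry, the list of rows, each a list of 6 numbers: the shift along the tool's x, y, z in units of 0.75 m (1.0 is 0.75 m), then the turn, a rotation vector about the tool's x, y, z in units of 0.08 rad (1.0 is 0.08 rad). A call has 1 to 8 rows; each row shifts and turns the commanded pose from where the row before left it, along the tool's axes as they then stand; what a row does not reach is not made up. A row lasts 1/8 s, in which the tool goes at most 62.5 mm and 10.7 degrees, less where a joint would pass 70% of its speed; a pose out of reach is approached as far as the arm can. A call with a number of a shift or a turn outside -1 to 1 is refused whole. A call with a gripper value outside its range is refused whole. OPENING is the opening, from -1 (shut) to 1 (fully open), set as the call begins (- or left out, the last holds). The fingers move at their own pace and stop on an object; FORCE is the grip in N (left out, the last holds). Time passes only in rows, so rows that do not move let the fingers close. It gives the time, the measured TCP pose, the force, the opening and the grip force at its end, in the units of the state.
- robot.read_state(): the state, without advancing time (a new reading comes with each control period).
- robot.get_image(name): name is "side" or "top" or "wrist"; returns the picture (420x560x3 uint8, red, green, blue); there is no depth.
- robot.camera_model(name): a dict with "vertical_fov" (degrees; the focal length in pixels is half the picture's height over the tangent of half this angle, whatever the lens; pixels are square), "cx", "cy" (the principal point, pixels), "R" (3x3) and "t" (3): a world point X has camera coordinates R X + t. Camera axes: x right, y down, z forward; pixel columns grow to the right and rows downward; lengths in m; the calibration is good to about 2 mm. The wrist camera is an equidistant fisheye: a pixel r from the principal point sees the ray r / f radians off the axis. A picture is of the moment at which its call begins: read the wrist's pose just before it. camera_model takes no time and is no camera call; for the wrist camera it gives the pose at the moment of the call.
- robot.sign_off(): hands the job in; it is judged then, once.
Trained networks look in the newest picture that a camera, given by its name, has taken for a name from the list of things; names that differ only in an ending like _2 or _b are one class to them, and where a whole thing is asked for, a point or a joint stands for the part that bears it (a point fixed in the world has none). Each returns a list of dicts, best first, with "score" (0 to 1); they miss things now and then, are a little off and sometimes report something else, mostly with a low value. They report only what shows in the picture. A call takes as long as a camera call. They do not tell look-alikes from the thing itself.
- robot.boxes_of(target, camera): "bbox" ([centre column, centre row, width, height] in pixels, round what is visible of it).
- robot.tip_of(target, camera): "uv" ([column, row] in pixels: a listed point, or the origin of a listed thing).
The state is a dict: "clock": time; "q": joint angles; "qvel": joint speeds; "joint_torque": joint torques, N m; "eef_pos": TCP position; "ee_rot": TCP orientation; "ft_force": force on the tool from outside, world axes, zero at the start; "wrist_torque": the same for the moment, N m; "grip_width": finger opening in m; "grasp_force": force on a finger pad.
Only numpy, scipy, OpenCV 4.12 (cv2) and the standard library are available. Lean on these libraries where they do the work, as an engineer would, in place of code of your own. Each camera call takes 0.05 s, during which the arm holds its last target. There are 200 camera calls.

## Working session

There is one attempt and no reset: what is moved stays moved. The work goes in short steps, Python scripts to look and compute and a shell command to move; the robot and the scene stay as the last step left them, time stands still between calls to the robot, and variables do not carry over. Pictures are saved under pics/ and viewed, at most 17 in all, crops included, and the job is handed in when it is done.

```bash
ls; mkdir -p pics; python3 - <<'E'
from station import robot
import cv2
s=robot.read_state();print(s)
for n in("top","side"):
    im=robot.get_image(n);cv2.imwrite(f"pics/{n}0.png",im[:,:,::-1])
    m=robot.camera_model(n);print(n,m)
    for t in("housing","gate","insert_fin","insert_mouth","red_lane","plug_a","spool","glue","scraper"):
        try:print(t,[(round(d['score'],2),[round(float(x)) for x in d['uv']]) for d in robot.tip_of(t,n)])
        except Exception as e:print(t,e)
print(robot.read_state()['clock'])
E
```

```text
pics
{'clock': 0.0, 'q': array([ 1.09767829e+00,  3.81223296e-01,  1.29826836e+00, -1.13029164e-06,
        1.46362300e+00, -2.15306307e-01]), 'qvel': array([-1.78636777e-03, -9.55784089e-05,  8.63528333e-04,  1.17967205e-03,
       -1.84812527e-03, -1.43052098e-05]), 'joint_torque': array([ 1.70056510e-04, -4.48468029e+01, -2.31277120e+01, -1.94704680e-04,
        4.72433443e-03,  4.02073979e-06]), 'eef_pos': array([0.14009701, 0.53154805, 0.23069457]), 'ee_rot': array([-2.56275168e-04,  1.28549063e-01,  9.91702858e-01, -7.16552478e-04]), 'ft_force': array([-0.11948162, -0.61445625,  0.51595333]), 'wrist_torque': array([-0.0214378 ,  0.07029058,  0.00524562]), 'grasp_force': 0.0, 'grip_width': 0.08538626242597766}
top {'vertical_fov': 55.717284626813445, 'cx': 274.84536972297025, 'cy': 211.2915277035026, 'R': array([[-0.01185667, -0.99990549,  0.00695903],
       [-0.98421983,  0.0104413 , -0.17664174],
       [ 0.17655238, -0.00894359, -0.98425061]]), 't': array([0.05962397, 0.50055893, 0.95277338])}
housing [(0.5, [195, 198])]
gate [(0.92, [262, 222])]
insert_fin [(0.93, [206, 298
[... 512 characters left out ...]
01,  8.40302929e-04],
       [-2.15290802e-01, -6.81968549e-01, -6.98976944e-01],
       [ 2.11544082e-01,  6.66197100e-01, -7.15143710e-01]]), 't': array([-0.44911996,  0.19251232,  0.92934364])}
housing [(0.84, [263, 196])]
gate [(0.71, [265, 218])]
insert_fin [(0.95, [271, 173]), (0.88, [180, 186]), (0.8, [179, 371]), (0.26, [264, 215])]
insert_mouth [(0.86, [270, 169]), (0.71, [179, 222]), (0.63, [139, 356]), (0.26, [295, 367])]
red_lane [(0.93, [179, 410]), (0.9, [191, 198]), (0.63, [260, 197])]
plug_a [(0.9, [300, 368]), (0.74, [344, 306]), (0.62, [272, 170]), (0.61, [302, 327])]
spool [(0.87, [386, 212]), (0.35, [287, 136]), (0.23, [268, 174])]
glue []
scraper [(0.75, [230, 156])]
1.0
```

View pics/top0.png

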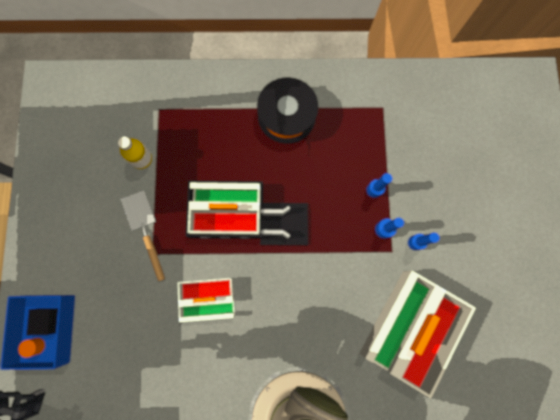

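View pics/side0.png

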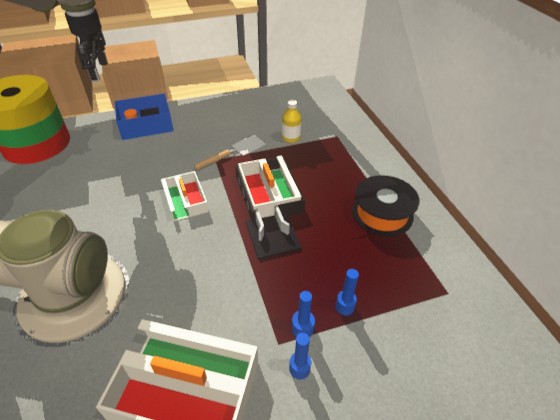

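Top view: the seated middle insert is at (225,208), in the black housing with the apron and jaws on the right. The small insert is at (207,298) and the big one at (424,330). There are three plugs, feet near (375,190), (385,230) and (416,243). The spool is at (288,110), the bottle at (135,152) and the scraper at (145,235). The blue tray at (38,330) is clutter.

The job needs the insert in the housing. I'll measure it now.

```bash
cat > h.py <<'E'
import numpy as np, cv2
from station import robot
from scipy.spatial.transform import Rotation as Ro
np.set_printoptions(precision=4,suppress=True)
def foc(m): return 210/np.tan(np.radians(m['vertical_fov'])/2)
def ray(m,uv,fish=False):
    d=np.array([uv[0]-m['cx'],uv[1]-m['cy']])/foc(m)
    if fish:
        r=np.hypot(*d)+1e-9; v=np.r_[d/r*np.sin(r),np.cos(r)]
    else: v=np.r_[d,1]
    return -m['R'].T@m['t'], m['R'].T@v
def p2w(cam,uv,z,m=None):
    o,v=ray(m or robot.camera_model(cam),uv,cam=='wrist')
    return o+v*(z-o[2])/v[2]
def w2p(cam,X,m=None):
    m=m or robot.camera_model(cam);c=m['R']@np.asarray(X,float)+m['t']
    if cam=='wrist':
        r=np.hypot(c[0],c[1]);a=np.arctan2(r,c[2]);d=c[:2]/(r+1e-12)*a
    else: d=c[:2]/c[2]
    return d*foc(m)+[m['cx'],m['cy']]
def pose():
    s=robot.read_state();q=s['ee_rot'];R=Ro.from_quat([q[1],q[2],q[3],q[0]])
    return s,np.array(s['eef_pos']),R
def plan(p,yaw=None):
    """p target TCP; yaw = angle of tool y in world (deg), tool down. print rows needed"""
    s,e,R=pose();M=R.as_matrix()
    y=np.degrees(np.arctan2(M[1,1],M[0,1]))
    if yaw is None: yaw=y
    c,sn=np.cos(np.radians(yaw)),np.sin(np.radians(yaw))
    T=np.c_[[-sn*-1*-1*-1,-c*1,0],[c,sn,0],[0,0,-1]]
    T[:,0]=np.cross(T[:,1],T[:,2])
    rv=Ro.from_matrix(M.T@T).as_rotvec()
    d=np.asarray(p)-e
    print('clk %.2f'%s['clock'],'tcp',e,'yaw %.2f'%y,'q',s['q'])
    print(' shift(units, current tool axes)',M.T@d/.75,' after-turn axes',T.T@d/.75,' turn',rv/.08,'dist %.3f'%np.linalg.norm(d))
E
python3 - <<'E'
from h import *
for uv,z in [((206,298),.05),((224,208),.072),((424,330),.08),((225,210),.055)]: print(p2w('top',uv,z)[:2])
for uv in [(414,244),(385,230),(375,190)]: print('plug',p2w('top',uv,.018)[:2])
im=cv2.imread('pics/top0.png')
cv2.imwrite('pics/c1.png',cv2.resize(im[170:260,170:320],None,fx=5,fy=5,interpolation=cv2.INTER_CUBIC))
for n in('top','side'):
    robot.get_image(n)
    for t in('housing','insert','plug_a'):print(n,t,[(round(d['score'],2),np.round(d['bbox'])) for d in robot.boxes_of(t,n)])
print(robot.camera_model('wrist'),pose()[2].as_matrix())
E
```

```text
[0.2907 0.2217]
[0.5057 0.1782]
[ 0.2136 -0.2856]
[0.5039 0.1777]
plug [ 0.4176 -0.2995]
plug [ 0.4543 -0.2277]
plug [ 0.5595 -0.208 ]
top housing [(0.9, array([248., 215., 124.,  63.]))]
top insert [(0.93, array([419., 334., 114., 122.])), (0.82, array([223., 208.,  72.,  53.])), (0.66, array([207., 298.,  56.,  42.]))]
top plug_a [(0.63, array([378., 185.,  27.,  26.])), (0.58, array([388., 227.,  27.,  19.])), (0.56, array([422., 244.,  31.,  21.])), (0.55, array([223., 210.,  70.,  54.]))]
side housing [(0.65, array([269., 210.,  74.,  96.]))]
side insert [(0.97, array([270., 187.,  66.,  60.])), (0.96, array([185., 195.,  45.,  49.])), (0.94, array([176., 370., 163.,  98.])), (0.4, array([301., 355.,  21.,  46.]))]
side plug_a [(0.93, array([303., 316.,  22.,  45.])), (0.61, array([346., 293.,  23.,  46.])), (0.32, array([293., 122.,  26.,  44.]))]
{'vertical_fov': 65.70646984690485, 'cx': 281.61431806964265, 'cy': 209.88462518413255, 'R': array([[ 0.2548,  0.967 ,  0.0004],
       [ 0.9159, -0.2414,  0.3207],
       [ 0.3102, -0.0813, -0.9472]]), 't': array([-0.5497, -0.0407,  0.3817])} [[-0.967   0.2549 -0.    ]
 [ 0.2549  0.967   0.    ]
 [ 0.      0.     -1.    ]]
```

View pics/c1.png

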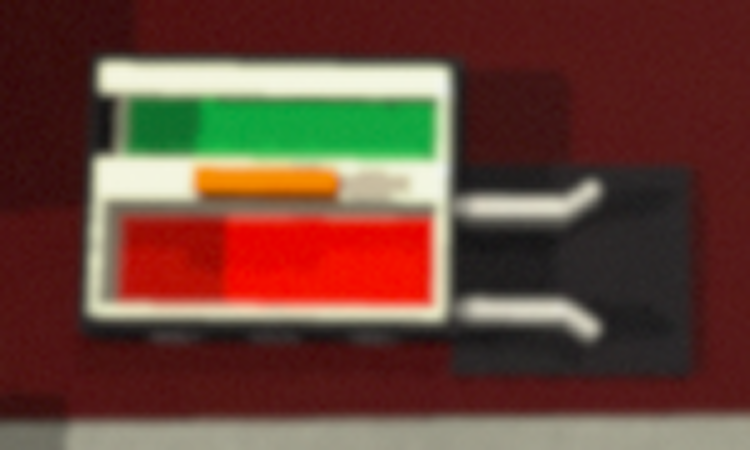

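The crop confirms the middle insert: white, with green at the back and open at the left, the red lane's closed end at the gate, and the orange fin at about (215,207) in the full picture.

```bash
python3 -c "
from h import *
plan([.505,.178,.23],0)
print(-robot.camera_model('wrist')['R'].T@robot.camera_model('wrist')['t'])"
```

```text
clk 1.40 tcp [0.1402 0.5318 0.2313] yaw 75.23 q [ 1.0977  0.3806  1.2974  0.      1.4636 -0.2153]
 shift(units, current tool axes) [-0.5906 -0.3322  0.0018]  after-turn axes [-0.4717  0.4864  0.0018]  turn [ 0.0001 -0.0002 16.4126] dist 0.508
[0.0589 0.5528 0.3748]
```

```bash
python3 -m handwheel '[[[-0.06,-0.033,0,0,0,0],[-0.06,-0.033,0,0,0,0],[-0.06,-0.033,0,0,0,0],[-0.06,-0.033,0,0,0,0],[-0.06,-0.033,0,0,0,0],[-0.06,-0.033,0,0,0,0],[-0.06,-0.033,0,0,0,0],[-0.06,-0.033,0,0,0,0]]]'
python3 -m handwheel '[[[-0.06,-0.033,0,0,0,1],[-0.05,-0.033,0,0,0,1],[0,0,0,0,0,1],[0,0,0,0,0,1],[0,0,0,0,0,1],[0,0,0,0,0,1],[0,0,0,0,0,1],[0,0,0,0,0,1]]]'
python3 -m handwheel '[[[0,0,0,0,0,1],[0,0,0,0,0,1],[0,0,0,0,0,1],[0,0,0,0,0,1],[0,0,0,0,0,1],[0,0,0,0,0,1],[0,0,0,0,0,1],[0,0,0,0,0,1]]]'
python3 - <<'E'
from h import *
plan([.505,.178,.23],0)
m=robot.camera_model('wrist')
im=robot.get_image('wrist');cv2.imwrite('pics/w1.png',im[:,:,::-1])
for t,z in(('insert_fin',.072),('insert_mouth',.008),('red_lane',.008),('gate',.009)):
    for d in robot.tip_of(t,'wrist'):print(t,round(d['score'],2),np.round(d['uv']),p2w('wrist',d['uv'],z,m))
E
```

```text
clock: 2.4
eef_pos: [0.439, 0.2473, 0.2315]
ee_rot: [0.0, 0.129, 0.992, 0.0]
ft_force: [-0.3, 0.2, -0.4]
grip_width: 0.0852
grasp_force: 0.0
clock: 3.4
eef_pos: [0.5022, 0.1774, 0.2313]
ee_rot: [0.0, 0.435, 0.9, 0.0]
ft_force: [-0.5, 0.4, -0.5]
grip_width: 0.0856
grasp_force: 0.0
clock: 4.4
eef_pos: [0.5022, 0.1774, 0.2313]
ee_rot: [0.0, 0.696, 0.718, -0.0]
ft_force: [-0.0, 0.7, -0.2]
grip_width: 0.0854
grasp_force: 0.0
clk 4.40 tcp [0.5022 0.1774 0.2313] yaw 1.74 q [ 0.1171  0.3501  1.3453 -0.      1.4462  0.0867]
 shift(units, current tool axes) [0.0007 0.0037 0.0018]  after-turn axes [0.0008 0.0037 0.0018]  turn [-0.0001  0.0001  0.3798] dist 0.003
insert_fin 0.94 [292. 187.] [0.5104 0.1812 0.072 ]
insert_fin 0.77 [ 88. 142.] [0.2952 0.2266 0.072 ]
insert_mouth 0.65 [324. 100.] [0.5456 0.2666 0.008 ]
insert_mouth 0.59 [104. 188.] [0.27  0.158 0.008]
red_lane 0.95 [261. 176.] [0.4771 0.1767 0.008 ]
red_lane 0.67 [131. 134.] [0.3175 0.2265 0.008 ]
gate 0.91 [262. 245.] [0.4788 0.0897 0.009 ]
```

View pics/w1.png

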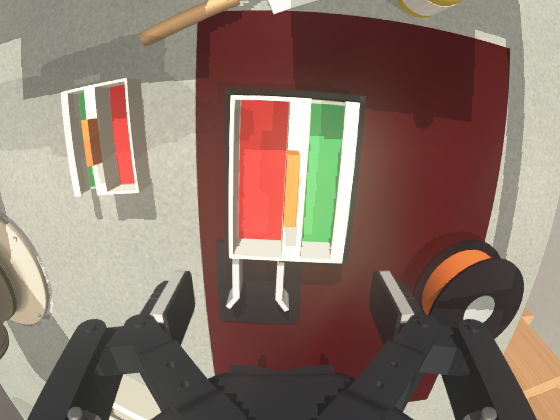

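The wrist view shows the insert from (230,96) to (360,262), with the fin at about (292,190). A half turn at the housing would take joint 6 past its range, so I'll do a quarter turn, set the insert down at a free spot, and regrip. I'll now rectify the images to get the pose accurately.

```bash
cat >> h.py <<'E'
def ortho(cam,z,x0,y0,half=.15,res=.0005,im=None,m=None):
    """top-down patch at height z; row -> x decreasing, col -> y decreasing"""
    m=m or robot.camera_model(cam)
    if im is None: im=robot.get_image(cam)
    n=int(2*half/res);g=np.arange(n)*res
    X=x0+half-g[:,None]+0*g[None];Y=y0+half-g[None]+0*g[:,None]
    P=np.stack([X,Y,0*X+z],-1)@m['R'].T+m['t']
    r=np.hypot(P[...,0],P[...,1])+1e-12
    k=np.arctan2(r,P[...,2])/r if cam=='wrist' else 1/P[...,2]
    U=P[...,0]*k*foc(m)+m['cx'];V=P[...,1]*k*foc(m)+m['cy']
    return cv2.remap(im,U.astype(np.float32),V.astype(np.float32),cv2.INTER_LINEAR)
def rect(mask,x0,y0,half=.15,res=.0005):
    n,l,st,c=cv2.connectedComponentsWithStats(mask.astype(np.uint8))
    o=[]
    for i in np.argsort(-st[1:,4])[:3]+1:
        (u,v),(w,h),a=cv2.minAreaRect(np.argwhere(l==i)[:,::-1].astype(np.float32))
        if w<h: w,h,a=h,w,a-90
        a=(a+90)%180-90
        # image dir (cos a, sin a) -> world (-sin a, -cos a)
        o.append((np.array([x0+half-v*res,y0+half-u*res]),round(w*res,4),round(h*res,4),round(-a,2),st[i,4]))
    return o
def white(I):
    I=I.astype(int);return (I.min(-1)>150)&(I.max(-1)-I.min(-1)<60)
def orange(I):
    H=cv2.cvtColor(I,cv2.COLOR_RGB2HSV);return (H[...,0]>8)&(H[...,0]<22)&(H[...,1]>150)&(H[...,2]>110)
E
python3 - <<'E'
from h import *
for cam in('wrist','top'):
    m=robot.camera_model(cam);im=robot.get_image(cam)
    A=ortho(cam,.055,.508,.18,im=im,m=m);print(cam,'white',rect(white(A),.508,.18)[:1])
    B=ortho(cam,.084,.508,.18,.06,im=im,m=m);print('orange',rect(orange(B),.508,.18,.06)[:1])
    cv2.imwrite(f'pics/o_{cam}.png',np.hstack([A,cv2.resize(B,(600,600))])[:,:,::-1][:, :])
a=cv2.imread('pics/o_wrist.png');b=cv2.imread('pics/o_top.png')
cv2.imwrite('pics/o.png',cv2.resize(np.vstack([a,b]),(600,600)))
E
```

```text
wrist white [(array([0.3855, 0.1578]), 0.2545, 0.054, -0.0, np.int32(49952))]
orange [(array([0.5042, 0.1785]), 0.047, 0.0012, -0.99, np.int32(179))]
top white [(array([0.5242, 0.121 ]), 0.0945, 0.057, 90.0, np.int32(6457))]
orange []
```

View pics/o.png

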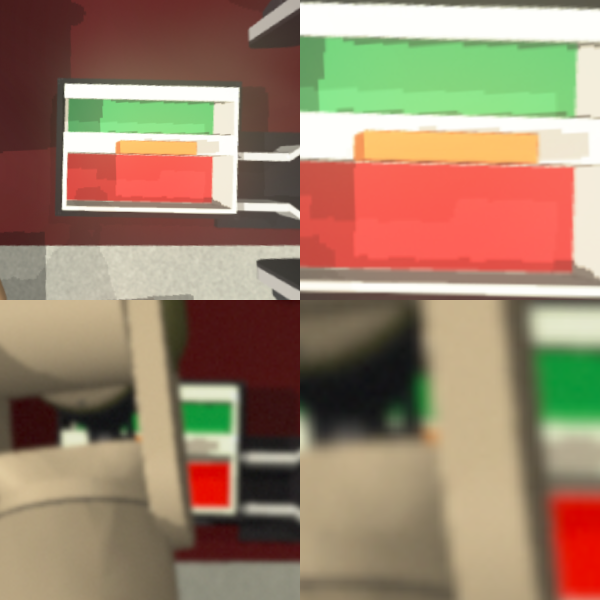

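The rectified wrist patch (upper row) is clean; the arm hides the view from the top camera. I'll tighten the thresholds.

```bash
python3 - <<'E'
from h import *
a=cv2.imread('pics/o_wrist.png')[:,:,::-1].copy();A,B=a[:,:600],a[:,600:]
def cl(M,k): return cv2.morphologyEx(M.astype(np.uint8),cv2.MORPH_OPEN,np.ones((k,k)))
for t in(200,225,240): 
    M=(A.astype(int).min(-1)>t)&(np.ptp(A.astype(int),axis=2)<40);print(t,rect(cl(M,5),.508,.18)[:1])
H=cv2.cvtColor(B,cv2.COLOR_RGB2HSV);M=(H[...,0]>8)&(H[...,0]<24)&(H[...,1]>110)
print(rect(cl(M,5),.508,.18,.06,.0002)[:1])
n=(A[...,0:1].astype(int)*0)
# darker shadow-tolerant: non-black inside housing: min rim rows/cols profile
E
```

```text
200 [(array([0.5094, 0.1793]), 0.175, 0.1266, -1.13, np.int32(30498))]
225 [(array([0.5095, 0.1795]), 0.1744, 0.1257, -1.2, np.int32(21736))]
240 [(array([0.5096, 0.1796]), 0.1739, 0.125, -1.38, np.int32(19124))]
[(array([0.5089, 0.1817]), 0.0733, 0.0128, -0.94, np.int32(22482))]
```

The insert centre is (0.5094, 0.1796), with its long axis at 88.9° and the rim matching 174×126 mm. Next is lining up and descending.

```bash
python3 -c "
from h import *
plan([.5094,.1796,.062],-1.15)"
```

```text
clk 4.75 tcp [0.5022 0.1774 0.2313] yaw 1.95 q [0.1171 0.3501 1.3453 0.     1.4463 0.0831]
 shift(units, current tool axes) [0.0026 0.0097 0.2258]  after-turn axes [0.0031 0.0095 0.2258]  turn [-0.0003 -0.0003  0.6758] dist 0.170
```

```bash
python3 -m handwheel '[[[0.0026,0.0097,0.04,0,0,0.68],[0,0,0.05,0,0,0],[0,0,0.05,0,0,0],[0,0,0.04,0,0,0],[0,0,0.025,0,0,0],[0,0,0.02,0,0,0],[0,0,0,0,0,0]]]' 
python3 -c "
from h import *
plan([.5094,.1796,.062],-1.15)"
```

```text
clock: 5.62
eef_pos: [0.5091, 0.1795, 0.0619]
ee_rot: [-0.0, 0.715, 0.7, -0.001]
ft_force: [0.5, -0.0, 0.5]
grip_width: 0.0852
grasp_force: 0.0
clk 5.62 tcp [0.5091 0.1795 0.0619] yaw -1.21 q [ 0.1196  0.548   1.5644 -0.      1.0307  0.1408]
 shift(units, current tool axes) [ 0.0001  0.0003 -0.0001]  after-turn axes [ 0.0001  0.0003 -0.0001]  turn [-0.0187  0.0028 -0.0135] dist 0.000
```

```bash
python3 -m handwheel '[[[0,0,0,0,0,0],[0,0,0,0,0,0],[0,0,0,0,0,0],[0,0,0,0,0,0],[0,0,0,0,0,0],[0,0,0,0,0,0],[0,0,0,0,0,0],[0,0,0,0,0,0]]]' -1 70
python3 -m handwheel '[[[0,0,-0.01,0,0,0],[0,0,-0.02,0,0,0],[0,0,-0.03,0,0,0],[0,0,-0.03,0,0,0],[0,0,0,0,0,0]]]'
python3 -c "
from h import *
plan([.34,-.11,.13],90)
I=robot.get_image('wrist');cv2.imwrite('pics/w2.png',I[:,:,::-1])"
```

```text
clock: 6.62
eef_pos: [0.5098, 0.1796, 0.0631]
ee_rot: [0.0, 0.715, 0.699, 0.0]
ft_force: [-0.6, -0.7, 5.2]
grip_width: 0.0106
grasp_force: 70.4
clock: 7.25
eef_pos: [0.5098, 0.1797, 0.1318]
ee_rot: [0.001, 0.715, 0.699, 0.001]
ft_force: [0.2, -0.1, -4.0]
grip_width: 0.0106
grasp_force: 69.3
clk 7.25 tcp [0.5098 0.1797 0.1318] yaw -1.23 q [0.1197 0.457  1.4835 0.0001 1.1983 0.1411]
 shift(units, current tool axes) [-0.391  -0.218   0.0016]  after-turn axes [ 0.2264 -0.3863  0.0024]  turn [  0.0314   0.0224 -19.9026] dist 0.336
```

View pics/w2.png

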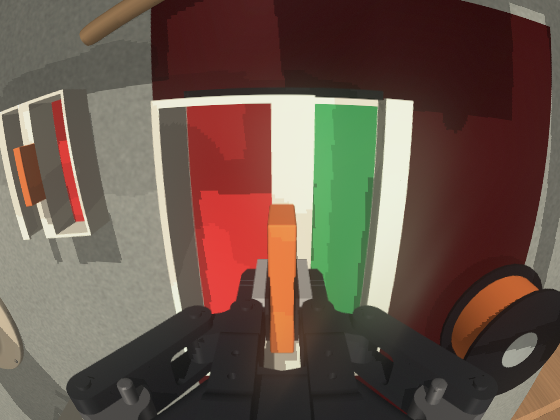

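The insert is held at the fin and clear of the housing. Carrying it to the free spot.

```bash
python3 -m handwheel '[[[-0.025,-0.014,0,0,0,0],[-0.05,-0.028,0,0,0,0],[-0.055,-0.03,0,0,0,0],[-0.055,-0.03,0,0,0,0],[-0.055,-0.03,0,0,0,0],[-0.055,-0.03,0,0,0,0],[-0.05,-0.028,0,0,0,0],[-0.045,-0.026,0,0,0,0]]]'
python3 -m handwheel '[[[0,0,0,0,0,-0.9],[0,0,0,0,0,-1],[0,0,0,0,0,-1],[0,0,0,0,0,-1],[0,0,0,0,0,-1],[0,0,0,0,0,-1],[0,0,0,0,0,-1],[0,0,0,0,0,-1]]]'
python3 -m handwheel '[[[0,0,0,0,0,-1],[0,0,0,0,0,-1],[0,0,0,0,0,-1],[0,0,0,0,0,-1],[0,0,0,0,0,-1],[0,0,0,0,0,-1],[0,0,0,0,0,-1],[0,0,0,0,0,-1]]]'
python3 -m handwheel '[[[0,0,0,0,0,-1],[0,0,0,0,0,-1],[0,0,0,0,0,-1],[0,0,0,0,0,-1],[0,0,0,0,0,0]]]'
python3 -c "
from h import *
plan([.34,-.11,.059],90)"
```

```text
clock: 8.3
eef_pos: [0.3398, -0.1101, 0.1295]
ee_rot: [-0.001, 0.715, 0.699, -0.0]
ft_force: [0.7, 0.5, -3.0]
grip_width: 0.0103
grasp_force: 69.2
clock: 9.3
eef_pos: [0.3406, -0.1089, 0.1294]
ee_rot: [-0.001, 0.461, 0.888, 0.0]
ft_force: [-0.5, 0.3, -3.2]
grip_width: 0.0104
grasp_force: 69.3
clock: 10.3
eef_pos: [0.3406, -0.1089, 0.1294]
ee_rot: [-0.001, 0.158, 0.987, 0.001]
ft_force: [0.2, -0.1, -3.5]
grip_width: 0.0104
grasp_force: 69.3
clock: 10.92
eef_pos: [0.3407, -0.109, 0.1295]
ee_rot: [-0.001, 0.0, 1.0, 0.001]
ft_force: [0.1, -0.1, -2.9]
grip_width: 0.0108
grasp_force: 69.3
clk 10.93 tcp [ 0.3407 -0.109   0.1295] yaw 89.95 q [-0.6443  0.1758  1.948  -0.      1.0196 -2.2142]
 shift(units, current tool axes) [ 0.0008 -0.0014  0.094 ]  after-turn axes [ 0.0009 -0.0013  0.094 ]  turn [ 0.0132 -0.0178 -0.0118] dist 0.071
```

```bash
python3 -m handwheel '[[[0,0,0.03,0,0,0],[0,0,0.03,0,0,0],[0,0,0.02,0,0,0],[0,0,0.01,0,0,0],[0,0,0.003,0,0,0],[0,0,0.001,0,0,0],[0,0,0,0,0,0]]]'
python3 -m handwheel '[[[0,0,0,0,0,0],[0,0,0,0,0,0],[0,0,0,0,0,0],[0,0,0,0,0,0],[0,0,-0.02,0,0,0],[0,0,-0.03,0,0,0],[0,0,-0.04,0,0,0],[0,0,-0.05,0,0,0]]]' 1
python3 -m handwheel '[[[0,0,-0.02,0,0,1],[0,0,-0.02,0,0,1],[0,0,0,0,0,1],[0,0,0,0,0,1],[0,0,0,0,0,1],[0,0,0,0,0,1],[0,0,0,0,0,1],[0,0,0,0,0,1]]]'
python3 -m handwheel '[[[0,0,0,0,0,1],[0,0,0,0,0,1],[0,0,0,0,0,1],[0,0,0,0,0,1],[0,0,0,0,0,1],[0,0,0,0,0,1],[0,0,0,0,0,1],[0,0,0,0,0,1]]]'
python3 -m handwheel '[[[0,0,0,0,0,1],[0,0,0,0,0,1],[0,0,0,0,0,1],[0,0,0,0,0,1],[0,0,0,0,0,1],[0,0,0,0,0,1],[0,0,0,0,0,1],[0,0,0,0,0,1]]]'
python3 -m handwheel '[[[0,0,0,0,0,1],[0,0,0,0,0,1],[0,0,0,0,0,1],[0,0,0,0,0,1],[0,0,0,0,0,1],[0,0,0,0,0,1],[0,0,0,0,0,1],[0,0,0,0,0,1]]]'
python3 -m handwheel '[[[0,0,0,0,0,1],[0,0,0,0,0,1],[0,0,0,0,0,1],[0,0,0,0,0,1],[0,0,0,0,0,1],[0,0,0,0,0,1],[0,0,0,0,0,1],[0,0,0,0,0,0.27]]]'
cat >> h.py <<'E'
def cl(M,k): return cv2.morphologyEx(M.astype(np.uint8),cv2.MORPH_OPEN,np.ones((k,k)))
def bright(I,t=220): return cl((I.astype(int).min(-1)>t)&(np.ptp(I.astype(int),axis=2)<45),5)
E
python3 - <<'E'
from h import *
plan([.34,-.11,.059],-90)
m=robot.camera_model('wrist');im=robot.get_image('wrist');cv2.imwrite('pics/w3.png',im[:,:,::-1])
A=ortho('wrist',.051,.34,-.11,im=im,m=m)
for t in(190,200,220): print(rect(bright(A,t),.34,-.11)[:1])
cv2.imwrite('pics/w3o.png',A[:,:,::-1])
E
```

```text
clock: 11.8
eef_pos: [0.3414, -0.1095, 0.0599]
ee_rot: [0.0, 0.0, 1.0, -0.0]
ft_force: [0.7, -0.7, -2.7]
grip_width: 0.0105
grasp_force: 69.2
clock: 12.8
eef_pos: [0.3408, -0.1091, 0.1654]
ee_rot: [-0.001, 0.0, 1.0, 0.0]
ft_force: [0.1, 0.1, -0.1]
grip_width: 0.0859
grasp_force: 0.0
clock: 13.8
eef_pos: [0.3411, -0.1093, 0.1945]
ee_rot: [-0.0, 0.316, 0.949, 0.0]
ft_force: [-0.8, 0.9, -0.1]
grip_width: 0.0855
grasp_force: 0.0
clock: 14.8
eef_pos: [0.3411, -0.1093, 0.1945]
ee_rot: [-0.0, 0.598, 0.801, -0.0]
ft_force: [0.1, 0.2, 0.3]
grip_width: 0.0854
grasp_force: 0.0
clock: 15.8
eef_pos: [0.3411, -0.1093, 0.1945]
ee_rot: [-0.0, 0.82, 0.572, -0.0]
ft_force: [0.2, -0.6, -0.3]
grip_width: 0.0854
grasp_force: 0.0
clock: 16.8
eef_pos: [0.3411, -0.1093, 0.1945]
ee_rot: [-0.0, 0.958, 0.285, -0.0]
ft_force: [-0.3, -1.0, 0.0]
grip_width: 0.0852
grasp_force: 0.0
clock: 17.8
eef_pos: [0.3411, -0.1093, 0.1945]
ee_rot: [-0.0, 1.0, -0.0, -0.0]
ft_force: [-0.6, 0.4, 0.1]
grip_width: 0.0855
grasp_force: 0.0
clk 17.80 tcp [ 0.3411 -0.1093  0.1945] yaw -90.03 q [-0.6443  0.0777  1.8313  0.      1.2328  0.9271]
 shift(units, current tool axes) [-0.0015  0.0009  0.1807]  after-turn axes [-0.0015  0.0009  0.1807]  turn [-0.0015  0.0016 -0.0075] dist 0.136
[(array([ 0.3395, -0.1095]), 0.174, 0.126, 90.0, np.int32(24110))]
[(array([ 0.3395, -0.1095]), 0.174, 0.126, 90.0, np.int32(23204))]
[(array([ 0.3493, -0.0533]), 0.1536, 0.0145, 89.24, np.int32(7927))]
```

View pics/w3.png

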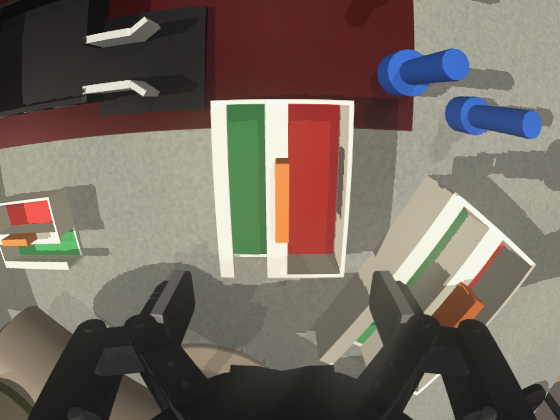

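The insert now stands at (0.3395,−0.1095) on the table, aligned to 90°, with its rim at (212,100)–(355,278). The green open end faces the robot. Before regripping I'll refine the housing outline from the earlier picture, and measure the camera bias from the two opposed views.

```bash
python3 - <<'E'
from h import *
m=robot.camera_model('wrist');s,e,R=pose();M=R.as_matrix()
Rc=m['R']@M; c=M.T@(-m['R'].T@m['t']-e)
y=np.radians(1.9);T=np.c_[[0,0,0],[np.cos(y),np.sin(y),0],[0,0,-1]];T[:,0]=np.cross(T[:,1],T[:,2])
e1=np.array([.5022,.1774,.2313]);Rw=Rc@T.T;mm=dict(m,R=Rw,t=-Rw@(e1+T@c))
im=cv2.imread('pics/w1.png')[:,:,::-1].copy()
A=ortho('wrist',.055,.5094,.1796,im=im,m=mm);print(rect(bright(A,220),.5094,.1796)[:1])
A=ortho('wrist',.045,.5094,.1796,im=im,m=mm)
n=A.shape[0];X=.5094+.15-np.arange(n)*.0005;Y=.1796+.15-np.arange(n)*.0005
cols=A[:, 250:350].astype(int).mean(1)   # profile along x
rows=A[200:240].astype(int).mean(0)
for k in list(range(150,185,1)): print(round(X[k],4),cols[k].round(),end=' ')
print()
for k in list(range(410,450,1)): print(round(X[k],4),cols[k].round(),end=' ')
print()
for k in list(range(100,140,1)): print(round(Y[k],4),rows[k].round(),end=' ')
cv2.imwrite('pics/w1o.png',A[:,:,::-1])
E
```

```text
[(array([0.511 , 0.1779]), 0.1747, 0.1261, -0.99, np.int32(22510))]
0.5844 [124.  88.  72.] 0.5839 [123.  88.  72.] 0.5834 [120.  89.  73.] 0.5829 [114.  90.  75.] 0.5824 [106.  92.  77.] 0.5819 [100.  94.  79.] 0.5814 [97. 94. 80.] 0.5809 [96. 95. 80.] 0.5804 [96. 95. 80.] 0.5799 [96. 96. 80.] 0.5794 [97. 96. 81.] 0.5789 [97. 96. 81.] 0.5784 [98. 97. 82.] 0.5779 [106. 105.  89.] 0.5774 [130. 130. 112.] 0.5769 [171. 171. 153.] 0.5764 [213. 214. 200.] 0.5759 [242. 243. 235.] 0.5754 [253. 253. 249.] 0.5749 [255. 255. 252.] 0.5744 [255. 255. 252.] 0.5739 [255. 255. 252.] 0.5734 [255. 255. 252.] 0.5729 [255. 255. 252.] 0.5724 [255. 255. 252.] 0.5719 [255. 255. 252.] 0.5714 [255. 255. 252.] 0.5709 [255. 255. 252.] 0.5704 [255. 255. 252.] 0.5699 [255. 255. 252.] 0.5694 [255. 255. 252.] 0.5689 [255. 255. 252.] 0.5684 [255. 255. 252.] 0.5679 [255. 255. 252.] 0.5674 [255. 255. 252.] 
0.4544 [150. 128. 113.] 0.4539 [150. 128. 113.] 0.4534 [149. 127. 113.] 0.4529 [149. 127. 113.] 0.4524 [149. 127. 113.] 0.4519 [155. 135. 119.] 0.4514 [168. 149. 132.] 0.4509 [186. 171. 154.] 0.4504 [222. 214. 20
[... 891 characters left out ...]
] 0.2756 [72. 48. 40.] 0.2751 [72. 49. 41.] 0.2746 [73. 49. 41.] 0.2741 [73. 50. 41.] 0.2736 [73. 50. 42.] 0.2731 [73. 52. 44.] 0.2726 [73. 56. 48.] 0.2721 [73. 62. 55.] 0.2716 [72. 67. 61.] 0.2711 [72. 70. 64.] 0.2706 [73. 71. 64.] 0.2701 [73. 71. 64.] 0.2696 [73. 71. 64.] 0.2691 [73. 71. 64.] 0.2686 [74. 72. 65.] 0.2681 [74. 72. 65.] 0.2676 [74. 72. 65.] 0.2671 [73. 72. 64.] 0.2666 [70. 68. 60.] 0.2661 [64. 63. 54.] 0.2656 [61. 60. 51.] 0.2651 [68. 67. 57.] 0.2646 [94. 92. 80.] 0.2641 [131. 126. 111.] 0.2636 [173. 167. 147.] 0.2631 [207. 199. 175.] 0.2626 [217. 209. 184.] 0.2621 [219. 211. 185.] 0.2616 [218. 210. 185.] 0.2611 [207. 205. 177.] 0.2606 [171. 189. 152.] 0.2601 [131. 169. 123.]
```

View pics/w1o.png

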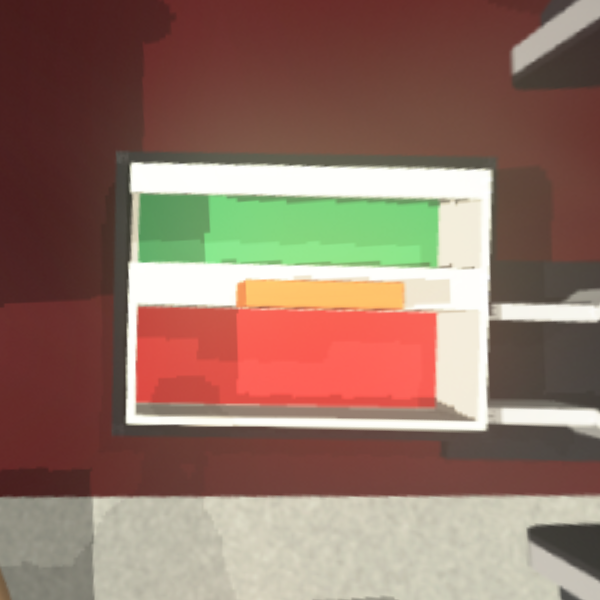

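Housing and insert centres agree to about 0.3 mm, so the seat target is TCP ≈ (0.5098, 0.1802), yaw ≈ −1.1°. Regripping at the fin centre.

```bash
python3 -m handwheel '[[[-0.001,0.0004,0.03,0,0,0],[0,0,0.05,0,0,0],[0,0,0.05,0,0,0],[0,0,0.03,0,0,0],[0,0,0.015,0,0,0],[0,0,0.004,0,0,0],[0,0,0,0,0,0]]]'
python3 -m handwheel '[[[0,0,0,0,0,0],[0,0,0,0,0,0],[0,0,0,0,0,0],[0,0,0,0,0,0],[0,0,0,0,0,0],[0,0,0,0,0,0],[0,0,0,0,0,0],[0,0,0,0,0,0]]]' -1 70
python3 -m handwheel '[[[0,0,-0.01,0,0,0],[0,0,-0.02,0,0,0],[0,0,-0.03,0,0,0],[0,0,-0.03,0,0,0],[0,0,0,0,0,0]]]'
python3 -c "
from h import *
plan([.5098,.1802,.131],-1.1)"
```

```text
clock: 18.73
eef_pos: [0.3406, -0.1098, 0.0605]
ee_rot: [0.0, 1.0, 0.0, 0.0]
ft_force: [0.2, 0.6, 0.1]
grip_width: 0.0857
grasp_force: 0.0
clock: 19.73
eef_pos: [0.3405, -0.1097, 0.0606]
ee_rot: [0.0, 1.0, -0.0, 0.0]
ft_force: [-1.2, 1.1, 6.6]
grip_width: 0.01
grasp_force: 69.4
clock: 20.35
eef_pos: [0.3409, -0.11, 0.1288]
ee_rot: [0.001, 1.0, -0.0, 0.001]
ft_force: [0.1, 0.4, -2.8]
grip_width: 0.0104
grasp_force: 68.5
clk 20.35 tcp [ 0.3409 -0.11    0.1288] yaw -90.01 q [-0.6463  0.1759  1.951  -0.      1.0117  0.9246]
 shift(units, current tool axes) [ 0.2252 -0.3869 -0.0031]  after-turn axes [ 0.3912  0.2178 -0.003 ]  turn [  0.0415  -0.006  -19.3963] dist 0.336
```

```bash
python3 -m handwheel '[[[0.014,-0.024,0,0,0,0],[0.028,-0.048,-0.001,0,0,0],[0.031,-0.053,0,0,0,0],[0.031,-0.053,-0.001,0,0,0],[0.031,-0.053,0,0,0,0],[0.031,-0.053,-0.001,0,0,0],[0.031,-0.053,0,0,0,0],[0.027,-0.047,0,0,0,0]]]'
python3 -m handwheel '[[[0,0,0,0,0,-0.9],[0,0,0,0,0,-1],[0,0,0,0,0,-1],[0,0,0,0,0,-1],[0,0,0,0,0,-1],[0,0,0,0,0,-1],[0,0,0,0,0,-1],[0,0,0,0,0,-1]]]'
python3 -m handwheel '[[[0,0,0,0,0,-1],[0,0,0,0,0,-1],[0,0,0,0,0,-1],[0,0,0,0,0,-1],[0,0,0,0,0,-1],[0,0,0,0,0,-1],[0,0,0,0,0,-1],[0,0,0,0,0,-1]]]'
python3 -m handwheel '[[[0,0,0,0,0,-1],[0,0,0,0,0,-1],[0,0,0,0,0,-1],[0,0,0,0,0,-0.5],[0,0,0,0,0,0]]]'
python3 -c "
from h import *
plan([.5098,.1802,.131],-1.1)"
```

```text
clock: 21.35
eef_pos: [0.5086, 0.1798, 0.1284]
ee_rot: [0.0, 1.0, 0.0, -0.001]
ft_force: [-0.2, -1.2, -3.3]
grip_width: 0.0107
grasp_force: 68.6
clock: 22.35
eef_pos: [0.5079, 0.1781, 0.1284]
ee_rot: [-0.0, 0.95, 0.312, -0.001]
ft_force: [0.0, 0.3, -2.7]
grip_width: 0.0104
grasp_force: 68.9
clock: 23.35
eef_pos: [0.5079, 0.1782, 0.1284]
ee_rot: [-0.001, 0.804, 0.595, -0.001]
ft_force: [-0.3, -0.0, -3.2]
grip_width: 0.0106
grasp_force: 68.9
clock: 23.98
eef_pos: [0.508, 0.1782, 0.1287]
ee_rot: [-0.001, 0.714, 0.7, -0.001]
ft_force: [-0.3, -0.7, -2.4]
grip_width: 0.0104
grasp_force: 68.9
clk 23.98 tcp [0.508  0.1782 0.1287] yaw -1.12 q [0.1173 0.4592 1.4901 0.     1.1946 0.1368]
 shift(units, current tool axes) [ 0.0027  0.0024 -0.0031]  after-turn axes [ 0.0027  0.0024 -0.0031]  turn [-0.0294  0.0039 -0.0034] dist 0.004
```

```bash
python3 -m handwheel '[[[0.0027,0.0024,0.01,0,0,0],[0,0,0.015,0,0,0],[0,0,0.005,0,0,0],[0,0,0,0,0,0]]]'
python3 -c "
from h import *
plan([.5098,.1802,.064],-1.1)"
python3 -m handwheel '[[[0,0,0.01,0,0,0],[0,0,0.005,0,0,0],[0,0,0.003,0,0,0],[0,0,0,0,0,0]]]'
python3 -c "
from h import *
plan([.5098,.1802,.064],-1.1)"
```

```text
clock: 24.48
eef_pos: [0.5102, 0.1802, 0.1071]
ee_rot: [-0.0, 0.714, 0.7, -0.0]
ft_force: [0.2, 0.2, -3.4]
grip_width: 0.0105
grasp_force: 68.8
clk 24.48 tcp [0.5102 0.1802 0.1071] yaw -1.09 q [ 0.1207  0.489   1.511  -0.      1.1425  0.1398]
 shift(units, current tool axes) [-0.     -0.0005  0.0575]  after-turn axes [-0.     -0.0005  0.0575]  turn [-0.0115  0.0022  0.0013] dist 0.043
clock: 24.98
eef_pos: [0.5103, 0.1803, 0.094]
ee_rot: [-0.0, 0.714, 0.7, -0.0]
ft_force: [-0.1, 0.0, -2.9]
grip_width: 0.0106
grasp_force: 68.8
clk 24.98 tcp [0.5103 0.1803 0.094 ] yaw -1.09 q [ 0.1207  0.5057  1.5268 -0.      1.1092  0.1397]
 shift(units, current tool axes) [-0.0001 -0.0007  0.04  ]  after-turn axes [-0.0001 -0.0007  0.04  ]  turn [-0.0016  0.0003  0.0021] dist 0.030
```

It's inside the walls with no contact force. Lowering the rest of the way.

```bash
python3 -m handwheel '[[[0,-0.0004,0.012,0,0,0],[0,0,0.012,0,0,0],[0,0,0.008,0,0,0],[0,0,0.005,0,0,0],[0,0,0.002,0,0,0],[0,0,0,0,0,0]]]'
python3 -c "
from h import *
plan([.5098,.1802,.064],-1.1)"
```

```text
clock: 25.72
eef_pos: [0.5102, 0.1803, 0.0649]
ee_rot: [0.0, 0.714, 0.7, 0.0]
ft_force: [-0.0, 0.5, -2.9]
grip_width: 0.0106
grasp_force: 68.9
clk 25.73 tcp [0.5102 0.1803 0.0649] yaw -1.09 q [ 0.1208  0.5448  1.5592 -0.      1.0373  0.1398]
 shift(units, current tool axes) [-0.0001 -0.0005  0.0013]  after-turn axes [-0.0001 -0.0005  0.0013]  turn [ 0.0042 -0.0003  0.0032] dist 0.001
```

```bash
python3 -m handwheel '[[[0,0,0.0015,0,0,0],[0,0,0.001,0,0,0],[0,0,0,0,0,0]]]'
python3 -m handwheel '[[[0,0,0,0,0,0],[0,0,0,0,0,0],[0,0,0,0,0,0],[0,0,0,0,0,0],[0,0,-0.02,0,0,0],[0,0,-0.05,0,0,0],[0,0,-0.06,0,0,0],[0,0,-0.06,0,0,0]]]' 1
python3 - <<'E'
from h import *
plan([.5098,.1802,.231],-1.1)
m=robot.camera_model('wrist');im=robot.get_image('wrist')
A=ortho('wrist',.055,.5098,.18,im=im,m=m)
for t in(190,200,220): print(rect(bright(A,t),.5098,.18)[:1])
cv2.imwrite('pics/w4.png',im[:,:,::-1])
E
```

```text
clock: 26.1
eef_pos: [0.5103, 0.1803, 0.0646]
ee_rot: [0.001, 0.714, 0.7, 0.001]
ft_force: [-4.8, -2.8, 11.9]
grip_width: 0.0107
grasp_force: 71.0
clock: 27.1
eef_pos: [0.5098, 0.1803, 0.208]
ee_rot: [0.0, 0.714, 0.7, 0.0]
ft_force: [0.5, -0.8, -0.1]
grip_width: 0.0852
grasp_force: 0.0
clk 27.10 tcp [0.5098 0.1803 0.208 ] yaw -1.09 q [0.1208 0.3822 1.365  0.     1.3935 0.1398]
 shift(units, current tool axes) [-0.0001 -0.     -0.0307]  after-turn axes [-0.0001 -0.     -0.0307]  turn [ 0.0109 -0.002   0.002 ] dist 0.023
[(array([0.5089, 0.1804]), 0.1751, 0.1264, -1.1, np.int32(28874))]
[(array([0.5089, 0.1804]), 0.1751, 0.1261, -1.09, np.int32(28394))]
[(array([0.5089, 0.1808]), 0.174, 0.126, -1.09, np.int32(22915))]
```

View pics/w4.png

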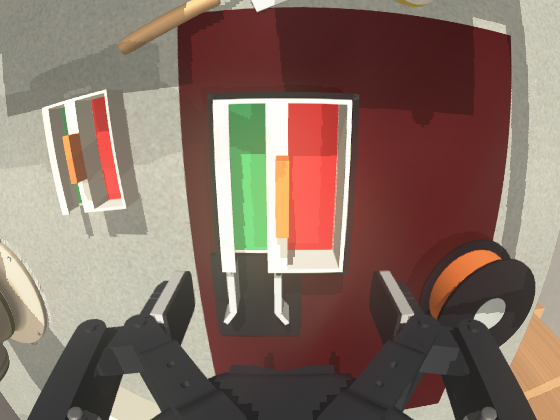

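The insert is seated at contact height, with its green open end at the gate: the jaws sit at (230,290) and (280,290). Next I'll look at the plugs from above.

```bash
python3 -m handwheel '[[[-0.03,0,-0.04,0,0,0],[-0.06,0,-0.05,0,0,0],[-0.075,0,-0.03,0,0,0],[-0.08,0,0,0,0,0],[-0.08,0,0,0,0,0],[-0.08,0,0,0,0,0],[-0.08,-0.02,0,0,0,0],[-0.07,-0.02,0,0,0,0]]]'
python3 - <<'E'
from h import *
plan([.47,-.25,.30],-1.1)
m=robot.camera_model('wrist');im=robot.get_image('wrist')
for d in robot.tip_of('plug_a','wrist'):print(round(d['score'],2),np.round(d['uv'],1),p2w('wrist',d['uv'],0,m))
for d in robot.boxes_of('plug_a','wrist'):print(round(d['score'],2),np.round(d['bbox'],1))
cv2.imwrite('pics/w5.png',im[:,:,::-1])
E
```

```text
clock: 28.15
eef_pos: [0.4712, -0.2373, 0.2962]
ee_rot: [0.0, 0.714, 0.7, 0.0]
ft_force: [1.8, -0.4, 0.1]
grip_width: 0.0853
grasp_force: 0.0
clk 28.15 tcp [ 0.4712 -0.2373  0.2962] yaw -1.12 q [-0.691   0.3017  1.2301 -0.0001  1.6089 -0.6715]
 shift(units, current tool axes) [-0.017  -0.0013 -0.0051]  after-turn axes [-0.017  -0.0013 -0.0051]  turn [ 0.0078  0.0071 -0.0039] dist 0.013
0.92 [272.2 158.3] [ 0.4571 -0.2292  0.    ]
0.77 [249.4 216.2] [ 0.4218 -0.3126 -0.    ]
0.66 [349.2 147.6] [ 0.5631 -0.2152  0.    ]
0.97 [361.7 155.1  48.4  44.7]
0.73 [270.9 168.6  38.6  52.1]
```

View pics/w5.png

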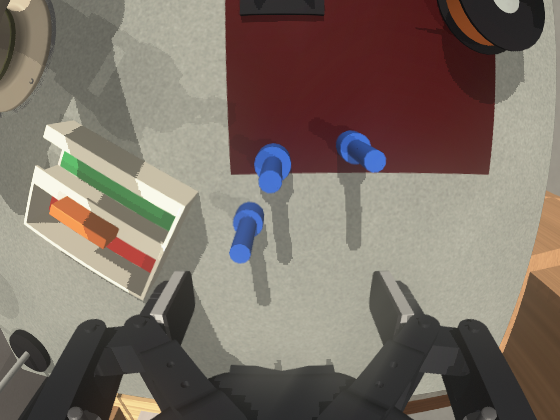

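The wrist view shows three plugs with feet at (272,158), (249,216) and (349,148), and tops at (271,182), (240,255) and (375,160). I'll fit silhouettes for position and diameter.

```bash
cat >> h.py <<'E'
from scipy.optimize import minimize
def blue(I):
    H=cv2.cvtColor(I,cv2.COLOR_RGB2HSV);return cl((H[...,0]>100)&(H[...,0]<125)&(H[...,1]>130)&(H[...,2]>60),3)
def sil(cam,m,x,y,D,z0=0,S=4):
    im=np.zeros((420*S,560*S),np.uint8);a=np.linspace(0,2*np.pi,48)
    def ring(r,z): return [w2p(cam,[x+r*np.cos(t),y+r*np.sin(t),z],m) for t in a]
    for r,zs in((D/2,(0,.036)),(.012,(.036,.08,.125))):
        for za,zb in zip(zs[:-1],zs[1:]):
            P=np.array(ring(r,z0+za)+ring(r,z0+zb))
            cv2.fillPoly(im,[cv2.convexHull(np.round((P+.5)*S).astype(np.int32))],255)
    return cv2.resize(im,(560,420),interpolation=cv2.INTER_AREA)/255.
def fitplug(cam,m,im,x,y,z0=0,Ds=(.041,.047)):
    B=blue(im).astype(float);c=w2p(cam,[x,y,z0+.05],m);u,v=int(c[0]),int(c[1])
    w=60;sl=np.s_[max(0,v-w):v+w,max(0,u-w):u+w]
    n,l=cv2.connectedComponents(B.astype(np.uint8));k=np.round(w2p(cam,[x,y,z0+.02],m)).astype(int)
    L=l[k[1],k[0]];T=(l==L).astype(float) if L else B
    out=[]
    for D in Ds:
        f=lambda p:np.abs(sil(cam,m,p[0]*.01,p[1]*.01,D,z0)[sl]-T[sl]).sum()
        r=minimize(f,[x*100,y*100],method='Nelder-Mead',options=dict(xatol=.01,fatol=.5,maxiter=60,initial_simplex=[[x*100,y*100],[x*100+.5,y*100],[x*100,y*100+.5]]))
        out.append((D,r.x*.01,round(r.fun,1)))
    return out
E
python3 - <<'E'
from h import *
m=robot.camera_model('wrist');im=cv2.imread('pics/w5.png')[:,:,::-1].copy()
for p in((.457,-.229),(.4218,-.3126),(.5631,-.2152)):
    for D in fitplug('wrist',m,im,*p,Ds=(.038,.041,.044,.047,.05)):print(D)
E
```

```text
(0.038, array([ 0.459 , -0.2281]), np.float64(238.2))
(0.041, array([ 0.4583, -0.2295]), np.float64(147.5))
(0.044, array([ 0.458 , -0.2303]), np.float64(64.6))
(0.047, array([ 0.4579, -0.2309]), np.float64(77.0))
(0.05, array([ 0.4583, -0.2307]), np.float64(185.7))
(0.038, array([ 0.4223, -0.3094]), np.float64(178.0))
(0.041, array([ 0.4219, -0.31  ]), np.float64(249.2))
(0.044, array([ 0.4221, -0.3108]), np.float64(346.4))
(0.047, array([ 0.4222, -0.3105]), np.float64(448.8))
(0.05, array([ 0.4218, -0.3101]), np.float64(558.9))
(0.038, array([ 0.5633, -0.2104]), np.float64(77.6))
(0.041, array([ 0.5636, -0.2108]), np.float64(101.6))
(0.044, array([ 0.5633, -0.2107]), np.float64(200.6))
(0.047, array([ 0.5635, -0.2106]), np.float64(308.5))
(0.05, array([ 0.5634, -0.2109]), np.float64(422.8))
```

Plug 1 at (0.458,−0.230) is oversize by its silhouette. The other two, at (0.4222,−0.310) and (0.5634,−0.2107), look true. I'll take the (0.563,−0.211) one to the gate first.

```bash
python3 -c "
from h import *
plan([.5634,-.2107,.083],-1.1)"
```

```text
clk 28.30 tcp [ 0.4713 -0.2373  0.2959] yaw -1.31 q [-0.691   0.3021  1.2304 -0.      1.6087 -0.6681]
 shift(units, current tool axes) [0.0383 0.1219 0.2839]  after-turn axes [0.0378 0.1221 0.2838]  turn [ 0.0033  0.0032 -0.0469] dist 0.233
```

```bash
python3 -m handwheel '[[[0.019,0.061,0.03,0,0,0],[0.019,0.061,0.04,0,0,0],[0,0,0.06,0,0,0],[0,0,0.06,0,0,0],[0,0,0.05,0,0,0],[0,0,0.03,0,0,0],[0,0,0.014,0,0,0],[0,0,0,0,0,0]]]'
python3 - <<'E'
from h import *
plan([.5634,-.2107,.083],-1.1)
im=robot.get_image('wrist')
cv2.imwrite('pics/w6.png',im[:,:,::-1])
E
python3 -m handwheel '[[[0,0,0,0,0,0],[0,0,0,0,0,0],[0,0,0,0,0,0],[0,0,0,0,0,0],[0,0,0,0,0,0],[0,0,0,0,0,0],[0,0,0,0,0,0],[0,0,0,0,0,0]]]' -1 60
```

```text
clock: 29.3
eef_pos: [0.5644, -0.208, 0.0828]
ee_rot: [-0.0, 0.714, 0.701, 0.0]
ft_force: [-0.1, -0.3, 0.0]
grip_width: 0.0852
grasp_force: 0.0
clk 29.30 tcp [ 0.5644 -0.208   0.0828] yaw -1.05 q [-0.5497  0.6072  1.3615  0.0001  1.1728 -0.5315]
 shift(units, current tool axes) [-0.0037 -0.0013 -0.0003]  after-turn axes [-0.0037 -0.0013 -0.0003]  turn [ 0.0008 -0.0009  0.0119] dist 0.003
clock: 30.35
eef_pos: [0.5644, -0.2087, 0.0828]
ee_rot: [0.0, 0.714, 0.7, 0.0]
ft_force: [0.4, 0.5, 5.2]
grip_width: 0.0228
grasp_force: 58.6
```

```bash
python3 -m handwheel '[[[0,0,-0.02,0,0,0],[0,0,-0.03,0,0,0],[0,0,0,0,0,0]]]'; python3 -c "
from h import *
plan([.474,-.012,.12],-1.1)"
```

```text
clock: 30.72
eef_pos: [0.5646, -0.2089, 0.1215]
ee_rot: [0.001, 0.714, 0.7, 0.0]
ft_force: [0.4, -0.6, -1.2]
grip_width: 0.0225
grasp_force: 58.8
clk 30.73 tcp [ 0.5646 -0.2089  0.1215] yaw -1.08 q [-0.5507  0.5639  1.3168 -0.0001  1.2582 -0.5318]
 shift(units, current tool axes) [ 0.2602 -0.1258  0.0013]  after-turn axes [ 0.2601 -0.1258  0.002 ]  turn [0.0283 0.0183 0.0035] dist 0.217
```

```bash
python3 -m handwheel '[[[0.03,-0.014,0,0,0,0],[0.05,-0.024,0,0,0,0],[0.06,-0.03,0,0,0,0],[0.06,-0.03,0,0,0,0],[0.04,-0.02,0,0,0,0],[0.02,-0.008,0,0,0,0],[0,0,0,0,0,0]]]'
python3 - <<'E'
from h import *
plan([.474,-.012,.12],-1.1)
m=robot.camera_model('wrist');im=robot.get_image('wrist')
cv2.imwrite('pics/w7.png',im[:,:,::-1])
A=ortho('wrist',.045,.476,.09,.1,.00025,im=im,m=m)
G=cv2.cvtColor(A,cv2.COLOR_RGB2GRAY).astype(int)
X=.476+.1-np.arange(800)*.00025;Y=.09+.1-np.arange(800)*.00025
for y in(.04,.05,.06,.07,.08):
    j=np.argmin(abs(Y-y));p=G[:,j-8:j+8].mean(1)>120
    e=np.flatnonzero(np.diff(p.astype(int)));print(y,X[e])
B=ortho('wrist',.055,.5098,.18,im=im,m=m)
for t in(190,220):print(rect(bright(B,t),.5098,.18)[:1])
cv2.imwrite('pics/w7o.png',A[::2,::2,::-1])
cv2.imwrite('pics/w7b.png',np.hstack([cv2.resize(im,(400,300)),cv2.resize(A[:,:,:],(300,300))])[:,:,::-1])
E
```

```text
clock: 31.6
eef_pos: [0.4734, -0.0116, 0.1198]
ee_rot: [-0.0, 0.713, 0.701, -0.0]
ft_force: [0.7, -0.1, -1.0]
grip_width: 0.0232
grasp_force: 58.9
clk 31.60 tcp [ 0.4734 -0.0116  0.1198] yaw -1.03 q [-0.2751  0.3718  1.6785 -0.0002  1.0915 -0.2571]
 shift(units, current tool axes) [-0.0006  0.0008 -0.0003]  after-turn axes [-0.0006  0.0008 -0.0003]  turn [-0.0041  0.0013  0.0163] dist 0.001
0.04 [0.5062 0.4945 0.4545 0.445  0.4115]
0.05 [0.5062 0.4947 0.4547 0.4455 0.4112]
0.06 [0.5065 0.495  0.4545 0.4452 0.4112]
0.07 [0.5065 0.495  0.456  0.4455 0.4112]
0.08 [0.507  0.4955 0.4565 0.4457 0.4112]
[(array([0.3893, 0.1132]), 0.0805, 0.048, -0.0, np.int32(7674))]
[(array([0.532 , 0.1205]), 0.0781, 0.0541, 89.24, np.int32(5368))]
```

View pics/w7b.png

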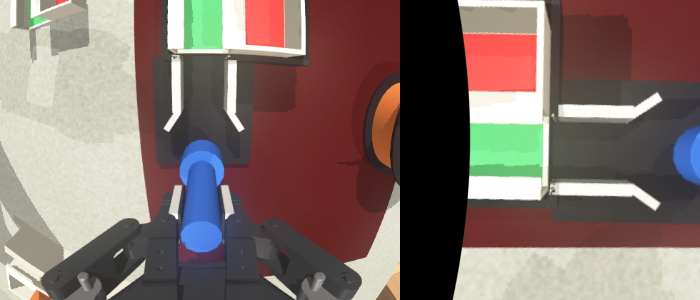

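The plug is held upright at the apron ahead of the jaws, with the channel centred at x≈0.4757 (at y=0.04). Lowering to just above the sill and feeding in.

```bash
python3 -m handwheel '[[[0,0.0017,0.02,0,0,0],[0,0,0.012,0,0,0],[0,0,0.003,0,0,0],[0,0,0,0,0,0]]]'
python3 -m handwheel '[[[0.015,0,0,0,0,0],[0.02,0,0,0,0,0],[0.015,0,0,0,0,0],[0.01,0,0,0,0,0],[0.01,0,0,0,0,0],[0,0,0,0,0,0]]]'
python3 -c "
from h import *
plan([.4757+.0192*(.045-.04),.045,.0933],-1.1)"
```

```text
clock: 32.15
eef_pos: [0.4749, -0.0122, 0.0937]
ee_rot: [0.0, 0.714, 0.7, -0.0]
ft_force: [1.1, 0.3, -1.9]
grip_width: 0.0229
grasp_force: 58.9
clock: 32.9
eef_pos: [0.4756, 0.0411, 0.0937]
ee_rot: [-0.0, 0.714, 0.701, -0.0]
ft_force: [0.0, -0.2, -1.9]
grip_width: 0.0224
grasp_force: 58.9
clk 32.90 tcp [0.4756 0.0411 0.0937] yaw -1.05 q [-0.1625  0.4152  1.7024 -0.      1.0241 -0.1442]
 shift(units, current tool axes) [0.0052 0.0001 0.0005]  after-turn axes [0.0052 0.0001 0.0005]  turn [-0.0008 -0.      0.0113] dist 0.004
```

```bash
python3 -m handwheel '[[[0.01,0,0,0,0,0],[0.01,0,0,0,0,0],[0.015,0,0,0,0,0],[0.015,0,0,0,0,0],[0.015,0,0,0,0,0],[0.015,0,0,0,0,0],[0.015,0,0,0,0,0],[0,0,0,0,0,0]]]'
python3 -m handwheel '[[[0.02,0,0,0,0,0],[0.03,0,0,0,0,0],[0.03,0,0,0,0,0],[0.03,0,0,0,0,0],[0.025,0,0,0,0,0],[0.015,0,0,0,0,0],[0,0,0,0,0,0]]]'
python3 -c "
from h import *
plan([.4757+.0192*(.225-.04),.225,.091],-1.1)"
```

```text
clock: 33.9
eef_pos: [0.477, 0.1126, 0.0937]
ee_rot: [0.0, 0.713, 0.701, 0.0]
ft_force: [-0.9, 0.1, -1.4]
grip_width: 0.0227
grasp_force: 58.9
clock: 34.78
eef_pos: [0.4791, 0.2248, 0.0936]
ee_rot: [0.0, 0.713, 0.701, -0.0]
ft_force: [-0.4, -0.5, -1.3]
grip_width: 0.0227
grasp_force: 58.9
clk 34.77 tcp [0.4791 0.2248 0.0936] yaw -1.04 q [ 0.2149  0.4889  1.5612 -0.0001  1.0916  0.2331]
 shift(units, current tool axes) [0.0002 0.0002 0.0035]  after-turn axes [0.0002 0.0002 0.0035]  turn [-0.0009  0.0011  0.0135] dist 0.003
```

```bash
python3 -m handwheel '[[[0,0,0.003,0,0,0],[0,0,0.001,0,0,0],[0,0,0,0,0,0]]]'
python3 -m handwheel '[[[0,0,0,0,0,0],[0,0,0,0,0,0],[0,0,0,0,0,0],[0,0,0,0,0,0],[0,0,-0.03,0,0,0],[0,0,-0.06,0,0,0],[0,0,-0.06,0,0,0],[0,0,-0.04,0,0,0]]]' 1
python3 - <<'E'
from h import *
plan([.47,-.25,.26],-1.1)
im=robot.get_image('top');cv2.imwrite('pics/t2.png',im[:,:,::-1])
B=blue(im);n,l,st,c=cv2.connectedComponentsWithStats(B)
for i in range(1,n):
    if st[i,4]>30: print(st[i],p2w('top',c[i],.05)[:2])
m=robot.camera_model('wrist');im=robot.get_image('wrist');cv2.imwrite('pics/w8.png',im[:,:,::-1])
for D in fitplug('wrist',m,im,.479,.223,.008):print(D)
E
```

```text
clock: 35.15
eef_pos: [0.4792, 0.2239, 0.0908]
ee_rot: [0.0, 0.714, 0.7, -0.0]
ft_force: [0.8, -0.9, 0.8]
grip_width: 0.0227
grasp_force: 59.2
clock: 36.15
eef_pos: [0.4793, 0.2244, 0.2354]
ee_rot: [0.001, 0.714, 0.7, 0.001]
ft_force: [0.5, 0.4, -0.1]
grip_width: 0.0855
grasp_force: 0.0
clk 36.15 tcp [0.4793 0.2244 0.2354] yaw -1.08 q [ 0.2141  0.3402  1.3485 -0.      1.4506  0.233 ]
 shift(units, current tool axes) [-0.6327 -0.0004 -0.0332]  after-turn axes [-0.6327 -0.0003 -0.0329]  turn [ 0.0278 -0.0065  0.0035] dist 0.475
[211 216   6  10  46] [0.4781 0.2066]
[375 218  28  20 381] [ 0.4573 -0.2256]
[409 233  30  17 307] [ 0.4229 -0.3084]
[   1  296   73   74 3639] [0.2173 0.6172]
(0.041, array([0.4743, 0.2225]), np.float64(1291.2))
(0.047, array([0.4761, 0.2222]), np.float64(1571.2))
```

View pics/w8.png

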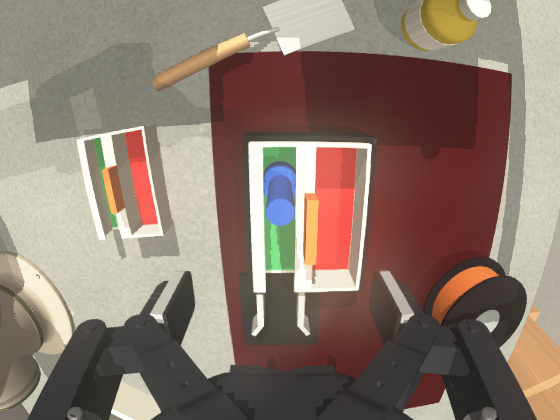

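The plug stands in the green lane, at about (280,185), and the other two are unmoved. Next is the true-looking plug at (0.4222,−0.310).

```bash
python3 -m handwheel '[[[-0.04,-0.004,0,0,0,0],[-0.07,-0.008,0,0,0,0],[-0.08,-0.01,0,0,0,0],[-0.08,-0.01,0,0,0,0],[-0.08,-0.01,0,0,0,0],[-0.08,-0.01,0,0,0,0],[-0.08,-0.01,0,0,0,0],[-0.08,-0.006,0,0,0,0]]]'
python3 -m handwheel '[[[-0.06,0,0,0,0,0],[-0.04,0,0,0,0,0],[0,0,0,0,0,0]]]'
python3 - <<'E'
from h import *
m=robot.camera_model('wrist');im=robot.get_image('wrist')
for p in((.4222,-.31),(.458,-.23)):
    f=fitplug('wrist',m,im,*p);print(f)
    if p[0]<.43: plan([*f[0][1],.083],-1.1)
E
```

```text
clock: 37.25
eef_pos: [0.4188, -0.2188, 0.2324]
ee_rot: [-0.001, 0.714, 0.7, 0.0]
ft_force: [1.1, -0.3, -0.4]
grip_width: 0.0852
grasp_force: 0.0
clock: 37.62
eef_pos: [0.4178, -0.2935, 0.2318]
ee_rot: [-0.001, 0.715, 0.699, 0.0]
ft_force: [0.2, 0.3, -0.6]
grip_width: 0.0853
grasp_force: 0.0
[(0.041, array([ 0.4226, -0.3098]), np.float64(170.3)), (0.047, array([ 0.4224, -0.3102]), np.float64(456.2))]
clk 37.67 tcp [ 0.418  -0.2922  0.2321] yaw -1.16 q [-0.8426  0.3107  1.403   0.0001  1.4299 -0.8224]
 shift(units, current tool axes) [-0.0237  0.0069  0.1987]  after-turn axes [-0.0234  0.0067  0.1987]  turn [-0.0164 -0.0203 -0.0128] dist 0.150
[(0.041, array([ 0.4571, -0.2304]), np.float64(198.9)), (0.047, array([ 0.458 , -0.2309]), np.float64(91.8))]
```

```bash
python3 -m handwheel '[[[-0.0237,0.0067,0.03,0,0,0],[0,0,0.05,0,0,0],[0,0,0.05,0,0,0],[0,0,0.04,0,0,0],[0,0,0.02,0,0,0],[0,0,0.0087,0,0,0],[0,0,0,0,0,0]]]'
python3 -m handwheel '[[[0,0,0,0,0,0],[0,0,0,0,0,0],[0,0,0,0,0,0],[0,0,0,0,0,0],[0,0,0,0,0,0],[0,0,0,0,0,0],[0,0,0,0,0,0],[0,0,0,0,0,0]]]' -1 60
python3 -m handwheel '[[[0,0,-0.02,0,0,0],[0,0,-0.05,0,0,0],[0,0,-0.06,0,0,0],[0,0,-0.07,0,0,0],[0,0,0,0,0,0]]]'
python3 -c "
from h import *
plan([.4747,-.012,.22],-1.1)"
```

```text
clock: 38.55
eef_pos: [0.4231, -0.3093, 0.0842]
ee_rot: [-0.0, 0.714, 0.701, 0.0]
ft_force: [0.1, 0.5, 0.8]
grip_width: 0.0851
grasp_force: 0.0
clock: 39.55
eef_pos: [0.4232, -0.3101, 0.0845]
ee_rot: [0.0, 0.714, 0.7, 0.0]
ft_force: [0.8, 0.8, 4.3]
grip_width: 0.0227
grasp_force: 58.6
clock: 40.17
eef_pos: [0.4237, -0.3108, 0.2372]
ee_rot: [0.003, 0.714, 0.7, -0.0]
ft_force: [-0.4, 0.1, -2.3]
grip_width: 0.0225
grasp_force: 58.9
clk 40.17 tcp [ 0.4237 -0.3108  0.2372] yaw -1.08 q [-0.8583  0.3303  1.3581 -0.0003  1.4467 -0.8393]
 shift(units, current tool axes) [0.3997 0.0604 0.0212]  after-turn axes [0.3996 0.0604 0.023 ]  turn [0.0518 0.0624 0.0034] dist 0.304
```

```bash
python3 -m handwheel '[[[0.03,0.005,0,0,0,0],[0.06,0.009,0,0,0,0],[0.065,0.01,0,0,0,0],[0.065,0.01,0,0,0,0],[0.065,0.01,0,0,0,0],[0.06,0.009,0,0,0,0],[0.05,0.007,0,0,0,0],[0,0,0.03,0,0,0]]]'
python3 -m handwheel '[[[0,0,0.05,0,0,0],[0,0,0.05,0,0,0],[0,0,0.03,0,0,0],[0,0,0.01,0,0,0],[0,0,0,0,0,0]]]'
python3 -c "
from h import *
plan([.4747,-.012,.095],-1.1)"
```

```text
clock: 41.18
eef_pos: [0.4731, -0.0113, 0.2108]
ee_rot: [-0.0, 0.712, 0.702, 0.0]
ft_force: [0.7, -0.3, -2.1]
grip_width: 0.0226
grasp_force: 58.9
clock: 41.8
eef_pos: [0.4731, -0.014, 0.1063]
ee_rot: [-0.001, 0.714, 0.701, -0.0]
ft_force: [-0.6, 0.6, -1.1]
grip_width: 0.0228
grasp_force: 58.9
clk 41.80 tcp [ 0.4731 -0.014   0.1063] yaw -1.06 q [-0.2805  0.3912  1.6962  0.      1.0558 -0.262 ]
 shift(units, current tool axes) [0.0028 0.0021 0.015 ]  after-turn axes [0.0028 0.002  0.015 ]  turn [-0.0199 -0.0054  0.008 ] dist 0.012
```

```bash
python3 -m handwheel '[[[0.0028,0.0021,0.01,0,0,0],[0,0,0.005,0,0,0],[0,0,0,0,0,0]]]'
python3 -m handwheel '[[[0.015,0,0,0,0,0],[0.02,0,0,0,0,0],[0.015,0,0,0,0,0],[0.01,0,0,0,0,0],[0.01,0,0,0,0,0],[0,0,0,0,0,0]]]'
python3 -c "
from h import *
plan([.4757+.0192*(.165-.04),.165,.095],-1.1)"
```

```text
clock: 42.18
eef_pos: [0.4752, -0.0125, 0.0954]
ee_rot: [-0.0, 0.714, 0.7, -0.0]
ft_force: [-0.3, 0.4, -0.3]
grip_width: 0.0226
grasp_force: 58.9
clock: 42.92
eef_pos: [0.4762, 0.0404, 0.0954]
ee_rot: [-0.0, 0.714, 0.701, -0.0]
ft_force: [0.2, -1.1, -0.7]
grip_width: 0.0226
grasp_force: 58.9
clk 42.92 tcp [0.4762 0.0404 0.0954] yaw -1.05 q [-0.1638  0.4133  1.6989 -0.      1.0294 -0.1455]
 shift(units, current tool axes) [ 0.1662 -0.0006  0.0005]  after-turn axes [ 0.1662 -0.0007  0.0006]  turn [-0.0005  0.0002  0.0114] dist 0.125
```

```bash
python3 -m handwheel '[[[0.01,-0.0005,0,0,0,0],[0.015,0,0,0,0,0],[0.02,0,0,0,0,0],[0.025,0,0,0,0,0],[0.03,0,0,0,0,0],[0.03,0,0,0,0,0],[0.022,0,0,0,0,0],[0.014,0,0,0,0,0]]]'
python3 -m handwheel '[[[0,0,0,0,0,0],[0,0,0.003,0,0,0],[0,0,0.001,0,0,0],[0,0,0,0,0,0]]]'
python3 -c "
from h import *
plan([.4757+.0192*(.165-.04),.165,.0925],-1.1)"
```

```text
clock: 43.92
eef_pos: [0.4781, 0.1655, 0.0954]
ee_rot: [0.0, 0.713, 0.701, -0.0]
ft_force: [0.1, -0.7, -1.1]
grip_width: 0.0226
grasp_force: 58.9
clock: 44.42
eef_pos: [0.4783, 0.1641, 0.0925]
ee_rot: [0.0, 0.714, 0.7, -0.0]
ft_force: [-0.4, -0.0, 1.4]
grip_width: 0.0225
grasp_force: 59.2
clk 44.42 tcp [0.4783 0.1641 0.0925] yaw -1.12 q [ 0.096   0.4569  1.6277 -0.0001  1.057   0.1156]
 shift(units, current tool axes) [ 0.0013 -0.0003  0.    ]  after-turn axes [ 0.0013 -0.0003  0.    ]  turn [-0.0001  0.0016 -0.0044] dist 0.001
```

```bash
python3 -m handwheel '[[[0,0,0,0,0,0],[0,0,0,0,0,0],[0,0,0,0,0,0],[0,0,0,0,0,0],[0,0,-0.03,0,0,0],[0,0,-0.06,0,0,0],[0,0,-0.06,0,0,0],[0,0,-0.04,0,0,0]]]' 1
python3 -m handwheel '[[[-0.05,-0.002,0,0,0,0],[-0.08,-0.002,0,0,0,0],[-0.08,-0.002,0,0,0,0],[-0.08,-0.002,0,0,0,0],[-0.08,-0.002,0,0,0,0],[-0.08,-0.002,0,0,0,0],[-0.05,0,0,0,0,0],[0,0,0,0,0,0]]]'
python3 - <<'E'
from h import *
m=robot.camera_model('wrist');im=robot.get_image('wrist');cv2.imwrite('pics/w9.png',im[:,:,::-1])
f=fitplug('wrist',m,im,.458,-.2305);print(f)
plan([*f[1][1],.083],-1.1)
im=robot.get_image('top');cv2.imwrite('pics/t3.png',im[:,:,::-1])
n,l,st,c=cv2.connectedComponentsWithStats(blue(im))
for i in range(1,n):
    if st[i,4]>30: print(st[i],p2w('top',c[i],.05)[:2])
E
```

```text
clock: 45.42
eef_pos: [0.4784, 0.1645, 0.237]
ee_rot: [0.001, 0.714, 0.7, 0.001]
ft_force: [-0.2, 0.8, -0.6]
grip_width: 0.0856
grasp_force: 0.0
clock: 46.42
eef_pos: [0.4618, -0.2124, 0.2345]
ee_rot: [-0.0, 0.715, 0.699, -0.0]
ft_force: [-1.5, 1.0, 0.2]
grip_width: 0.0855
grasp_force: 0.0
[(0.041, array([ 0.4583, -0.2298]), np.float64(221.4)), (0.047, array([ 0.4581, -0.2311]), np.float64(147.0))]
clk 46.48 tcp [ 0.4619 -0.2109  0.2346] yaw -1.20 q [-0.6619  0.3043  1.405   0.0002  1.4331 -0.6411]
 shift(units, current tool axes) [-0.0272 -0.0044  0.2021]  after-turn axes [-0.027  -0.0045  0.2022]  turn [-0.006  -0.0071 -0.0208] dist 0.153
[197 211  20  15 211] [0.4824 0.2246]
[222 211  17  16 199] [0.4812 0.1664]
[   1  296   73   74 3657] [0.2174 0.6173]
```

View pics/t3.png

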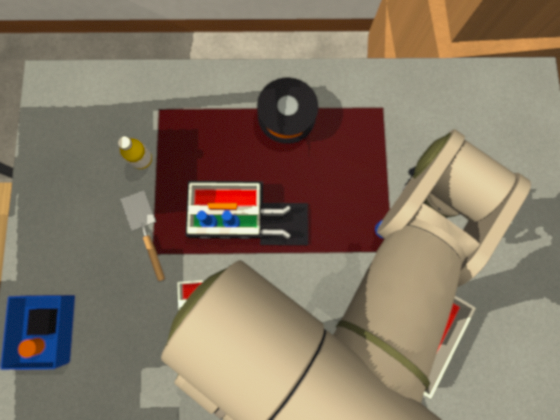

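Both plugs stand in the green lane, at (205,217) and (228,218). Now the last plug, which looks oversize.

```bash
python3 -m handwheel '[[[-0.026,-0.0045,0.03,0,0,0],[0,0,0.05,0,0,0],[0,0,0.05,0,0,0],[0,0,0.04,0,0,0],[0,0,0.02,0,0,0],[0,0,0.012,0,0,0],[0,0,0,0,0,0]]]'
python3 -m handwheel '[[[0,0,0,0,0,0],[0,0,0,0,0,0],[0,0,0,0,0,0],[0,0,0,0,0,0],[0,0,0,0,0,0],[0,0,0,0,0,0],[0,0,0,0,0,0],[0,0,0,0,0,0]]]' -1 60
python3 -m handwheel '[[[0,0,-0.01,0,0,0],[0,0,-0.02,0,0,0],[0,0,-0.02,0,0,0],[0,0,0,0,0,0]]]'
python3 -c "
from h import *
plan([.4744,-.03,.12],-1.1)"
```

```text
clock: 47.4
eef_pos: [0.4585, -0.229, 0.0835]
ee_rot: [-0.0, 0.713, 0.701, -0.0]
ft_force: [0.2, -0.2, 1.1]
grip_width: 0.0854
grasp_force: 0.0
clock: 48.4
eef_pos: [0.4586, -0.2299, 0.0837]
ee_rot: [0.0, 0.714, 0.7, 0.0]
ft_force: [0.9, 0.5, 5.5]
grip_width: 0.0222
grasp_force: 58.5
clock: 48.9
eef_pos: [0.4585, -0.2299, 0.1216]
ee_rot: [0.001, 0.714, 0.7, 0.0]
ft_force: [-0.1, 0.8, -1.7]
grip_width: 0.023
grasp_force: 58.7
clk 48.90 tcp [ 0.4585 -0.2299  0.1216] yaw -1.09 q [-0.6958  0.4279  1.5722 -0.0001  1.1401 -0.6768]
 shift(units, current tool axes) [0.2669 0.0161 0.0019]  after-turn axes [0.2669 0.016  0.0021]  turn [0.0128 0.0114 0.0027] dist 0.201
```

```bash
python3 -m handwheel '[[[0.03,0.002,0,0,0,0],[0.055,0.003,0,0,0,0],[0.06,0.004,0,0,0,0],[0.055,0.003,0,0,0,0],[0.04,0.003,0,0,0,0],[0.027,0.001,0.01,0,0,0],[0,0,0.02,0,0,0],[0,0,0.003,0,0,0]]]'
python3 -c "
from h import *
plan([.475,.005,.0945],-1.1)"
```

```text
clock: 49.9
eef_pos: [0.4734, -0.0294, 0.095]
ee_rot: [-0.001, 0.714, 0.701, -0.001]
ft_force: [-1.1, -0.3, -1.7]
grip_width: 0.0226
grasp_force: 58.7
clk 49.90 tcp [ 0.4734 -0.0294  0.095 ] yaw -1.06 q [-0.3123  0.4098  1.7071 -0.0001  1.0276 -0.2936]
 shift(units, current tool axes) [0.0458 0.0013 0.0007]  after-turn axes [0.0459 0.0013 0.0007]  turn [-0.0354 -0.0098  0.0077] dist 0.034
```

```bash
python3 -m handwheel '[[[0.02,0.0013,0,0,0,0],[0.02,0,0,0,0,0],[0.008,0,0,0,0,0],[0,0,0,0,0,0]]]'
python3 -m handwheel '[[[0.006,0,0,0,0,0],[0.006,0,0,0,0,0],[0,0,0,0,0,0]]]'
python3 -m handwheel '[[[0.004,0,0,0,0,0],[0.004,0,0,0,0,0],[0,0,0,0,0,0]]]'
python3 -m handwheel '[[[0.004,0,0,0,0,0],[0,0,0,0,0,0]]]'
```

```text
clock: 50.4
eef_pos: [0.4759, 0.0068, 0.0964]
ee_rot: [0.0, 0.713, 0.701, 0.0]
ft_force: [0.1, 0.5, -1.2]
grip_width: 0.0223
grasp_force: 58.7
clock: 50.78
eef_pos: [0.476, 0.0154, 0.0962]
ee_rot: [-0.0, 0.714, 0.7, -0.0]
ft_force: [-0.4, 0.1, -0.5]
grip_width: 0.0226
grasp_force: 58.7
clock: 51.15
eef_pos: [0.4761, 0.0214, 0.0962]
ee_rot: [-0.0, 0.714, 0.7, -0.0]
ft_force: [0.3, -0.5, -1.3]
grip_width: 0.0224
grasp_force: 58.7
clock: 51.4
eef_pos: [0.4762, 0.0244, 0.0962]
ee_rot: [-0.0, 0.714, 0.7, -0.0]
ft_force: [0.6, 0.2, -1.5]
grip_width: 0.023
grasp_force: 58.7
```

```bash
for i in 1 ; do python3 -m handwheel '[[[0.003,0,0,0,0,0],[0,0,0,0,0,0]]]'; done
python3 -m handwheel '[[[0.003,0,0,0,0,0],[0,0,0,0,0,0]]]'
python3 -m handwheel '[[[0.002,0,0,0,0,0],[0,0,0,0,0,0]]]'
```

```text
clock: 51.65
eef_pos: [0.4762, 0.0266, 0.0961]
ee_rot: [-0.0, 0.714, 0.7, -0.0]
ft_force: [0.4, -0.2, -0.7]
grip_width: 0.0225
grasp_force: 58.7
clock: 51.9
eef_pos: [0.4761, 0.0284, 0.0961]
ee_rot: [0.0, 0.714, 0.7, -0.001]
ft_force: [-1.8, -4.0, 0.0]
grip_width: 0.0228
grasp_force: 58.7
clock: 52.15
eef_pos: [0.4762, 0.0293, 0.0962]
ee_rot: [0.001, 0.714, 0.701, -0.001]
ft_force: [-2.8, -8.3, -0.9]
grip_width: 0.0227
grasp_force: 58.7
```

The gate stops it, with contact force rising right where a 47 mm drum would touch. It goes to the red lane.

```bash
python3 -m handwheel '[[[-0.01,0,0,0,0,0],[-0.03,0,0,0,0,0],[-0.01,0,-0.02,0,0,0],[0,0,-0.04,0,0,0],[0,0,-0.05,0,0,0],[0,0,-0.02,0,0,0],[0,0,0,0,0,0]]]'
python3 -c "
from h import *
plan([.5420,.16,.19],-1.1)"
```

```text
clock: 53.02
eef_pos: [0.476, -0.0073, 0.1945]
ee_rot: [0.001, 0.714, 0.7, 0.001]
ft_force: [-0.2, 0.5, -0.9]
grip_width: 0.0225
grasp_force: 58.9
clk 53.02 tcp [ 0.476  -0.0073  0.1945] yaw -1.09 q [-0.2652  0.2842  1.5594  0.0008  1.2955 -0.2463]
 shift(units, current tool axes) [0.2247 0.0837 0.0062]  after-turn axes [0.2247 0.0837 0.0059]  turn [ 0.0326 -0.0021  0.0011] dist 0.180
```

```bash
python3 -m handwheel '[[[0.02,0.008,0,0,0,0],[0.045,0.016,0,0,0,0],[0.06,0.022,0,0,0,0],[0.05,0.019,0,0,0,0],[0.035,0.013,0,0,0,0],[0.015,0.006,0,0,0,0],[0,0,0,0,0,0]]]'
python3 - <<'E'
from h import *
plan([.5420,.16,.0945],-1.1)
m=robot.camera_model('wrist');im=robot.get_image('wrist');cv2.imwrite('pics/w10.png',im[:,:,::-1])
e=pose()[1];print([f for f in fitplug('wrist',m,im,e[0],e[1]-.001,e[2]-.0836)])
E
```

```text
clock: 53.9
eef_pos: [0.5416, 0.1608, 0.1929]
ee_rot: [-0.0, 0.713, 0.701, -0.001]
ft_force: [0.3, -0.6, -1.6]
grip_width: 0.023
grasp_force: 58.9
clk 53.90 tcp [0.5416 0.1608 0.1929] yaw -1.03 q [0.079  0.4371 1.3204 0.     1.3854 0.097 ]
 shift(units, current tool axes) [-0.001   0.0008  0.1311]  after-turn axes [-0.001   0.0006  0.1311]  turn [-0.0173  0.0016  0.0148] dist 0.098
[(0.041, array([0.541 , 0.1515]), np.float64(1054.7)), (0.047, array([0.5414, 0.1471]), np.float64(1275.9))]
```

View pics/w10.png

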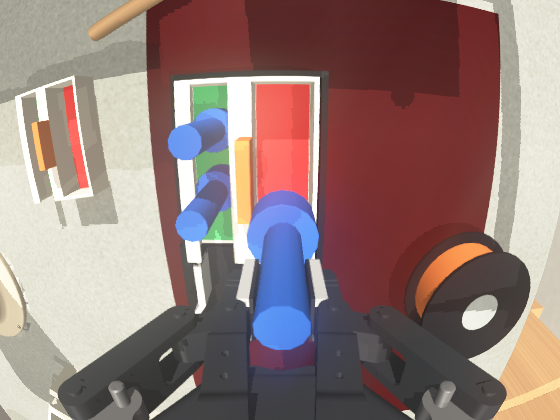

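The plug is held upright over the red lane. A full opening here would hit a green-lane neck at (205,200), so I'll place it nearer the gate end and open only partly.

```bash
python3 -m handwheel '[[[-0.02,0,0.02,0,0,0],[-0.021,0,0.02,0,0,0],[0,0,0.02,0,0,0],[0,0,0,0,0,0]]]'
python3 -c "
from h import *
plan([.5414,.13,.0945],-1.1)"
```

```text
clock: 54.45
eef_pos: [0.5406, 0.1293, 0.1477]
ee_rot: [-0.001, 0.714, 0.7, -0.001]
ft_force: [0.6, 0.3, -1.6]
grip_width: 0.0231
grasp_force: 58.9
clk 54.45 tcp [0.5406 0.1293 0.1477] yaw -1.13 q [0.0218 0.4654 1.4146 0.0002 1.2639 0.0415]
 shift(units, current tool axes) [0.0009 0.0012 0.0709]  after-turn axes [0.0009 0.0011 0.0709]  turn [-0.0291 -0.0006 -0.0074] dist 0.053
```

```bash
python3 -m handwheel '[[[0.001,0.0012,0.012,0,0,0],[0,0,0.02,0,0,0],[0,0,0.02,0,0,0],[0,0,0.01,0,0,0],[0,0,0.006,0,0,0],[0,0,0,0,0,0]]]'
python3 -m handwheel '[[[0,0,0.003,0,0,0],[0,0,0.002,0,0,0],[0,0,0,0,0,0]]]'
```

```text
clock: 55.2
eef_pos: [0.5421, 0.1302, 0.0975]
ee_rot: [-0.0, 0.714, 0.7, -0.0]
ft_force: [0.5, -0.5, -1.2]
grip_width: 0.0225
grasp_force: 58.9
clock: 55.58
eef_pos: [0.5421, 0.1302, 0.0939]
ee_rot: [-0.0, 0.714, 0.7, -0.0]
ft_force: [-0.3, 0.2, -0.3]
grip_width: 0.0229
grasp_force: 58.9
```

```bash
python3 -m handwheel '[[[0,0,0.002,0,0,0],[0,0,0.001,0,0,0],[0,0,0,0,0,0]]]'
python3 -m handwheel '[[[0,0,0,0,0,0],[0,0,0,0,0,0],[0,0,0,0,0,0],[0,0,0,0,0,0],[0,0,-0.03,0,0,0],[0,0,-0.06,0,0,0],[0,0,-0.06,0,0,0],[0,0,-0.06,0,0,0]]]' 0
python3 -m handwheel '[[[-0.04,0,-0.02,0,0,0],[-0.08,0,0,0,0,0],[-0.08,0,0,0,0,0],[-0.08,0,0,0,0,0],[-0.04,0,0,0,0,0]]]'
python3 - <<'E'
from h import *
for n in('top','side'):
    I=robot.get_image(n);cv2.imwrite(f'pics/{n}9.png',I[:,:,::-1])
    n_,l,st,c=cv2.connectedComponentsWithStats(blue(I))
    for i in range(1,n_):
        if st[i,4]>30: print(n,st[i],p2w(n,c[i],.055)[:2])
a=cv2.imread('pics/top9.png');b=cv2.imread('pics/side9.png')
cv2.imwrite('pics/end.png',np.hstack([cv2.resize(a,(400,300)),cv2.resize(b[120:270,180:380],(400,300))]))
E
```

```text
clock: 55.95
eef_pos: [0.5421, 0.1302, 0.0918]
ee_rot: [0.0, 0.714, 0.7, 0.0]
ft_force: [0.1, -0.2, 0.1]
grip_width: 0.0227
grasp_force: 59.2
clock: 56.95
eef_pos: [0.5419, 0.1302, 0.2507]
ee_rot: [0.0, 0.714, 0.7, 0.0]
ft_force: [-0.2, -0.0, 0.3]
grip_width: 0.0426
grasp_force: 0.0
clock: 57.58
eef_pos: [0.5372, -0.1125, 0.264]
ee_rot: [0.0, 0.715, 0.699, -0.0]
ft_force: [0.2, -0.1, 0.4]
grip_width: 0.0428
grasp_force: 0.0
top [237 182  17  23 283] [0.5425 0.1295]
top [197 211  20  15 210] [0.4816 0.2239]
top [222 211  17  16 203] [0.4802 0.1659]
top [   1  296   73   74 3639] [0.2178 0.6145]
side [ 124   94   49   45 1415] [0.2337 0.575 ]
side [248 147  18  56 594] [0.4837 0.2059]
side [277 163  17  35 347] [0.5506 0.1532]
```

View pics/end.png

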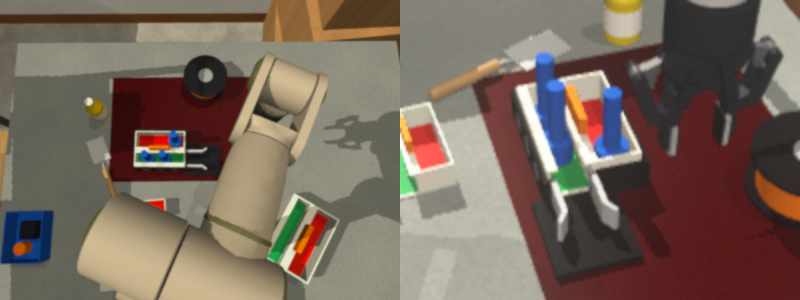

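The final pictures show the insert seated, two plugs standing in the green lane and the oversize plug in the red lane. The bystanders are where they were and no other plug is on the table.

```bash
python3 -c "
from station import robot
print(robot.sign_off())"
```

```text
the job is handed in; nothing more can be done
None
```

Job handed in: the insert is turned and seated with its green lane at the gate, two true plugs stand in the green lane, and the oversize plug, which the gate stopped, stands in the red lane.

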